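# Pack the control jar behind the reagent bottles into the transport case

## Robot

A 6-joint arm with a two-finger parallel gripper is mounted at the origin on the work surface. World frame = base frame: x ahead of the robot, y to its left, z up, the work surface at z = 0. Lengths are in m, angles in rad, forces in N, time in s.
With the tool pointing down it reaches from about 0.3 to 0.825 m from the base axis. Payload 5.4 kg.
Tool frame: the origin (TCP) lies midway between the tips of the shut fingers; the grasp point (between the pads) lies 19 mm behind it; z points along the fingers, y is the direction in which the jaws open and shut (so a half turn about z gives the same grasp; the last joint's range is limited). The gripper opens to 92 mm and grips with 3 to 60 N. Pads are 20 mm wide; open, the fingers measure 128 mm over their backs; the gripper's body (75 mm by 189 mm) begins 69 mm behind the grasp point.
Start: joints at [-1.319, 0.158, 1.597, -0, 1.386, -0.21], TCP at [0.256, -0.515, 0.215] pointing down, gripper open.
Joint ranges: [-2.91, 2.91], [-0.94, 2.29], [0.18, 2.7], [-1.29, 4.43], [0.17, 2.64], [-3, 3]. Speed limits (rad/s): [2.57, 2.57, 3.14, 3.14, 3.14, 3.14].

## Interface

Orientations are given as a rotation vector (axis times angle).
In Python, from station import state, capture, finish_job, cut_out, landmark_of gives the robot as it stands. The module is installed in compiled form; this text tells all that it offers.
- The arm moves only by the shell command python3 -m inch 'ROWS' [FORCE]. ROWS is a JSON object of lists of equal length, an entry for each row: "linear": the shift along the tool's x, y, z in m, a list of three; "turn": the turn, a rotation vector about the tool's x, y, z in degrees, a list of three; "gripper": the opening, from 0 (shut) to 1 (fully open). In form: {"linear": [[tx, ty, tz], ...], "turn": [[wx, wy, wz], ...], "gripper": [gripper, ...]}. A call has 1 to 20 rows; each row is the pose to reach, as a shift and turn from the pose commanded when the call began, along the tool's axes at that moment; what a row does not reach only later rows make up. A row lasts 1/10 s, in which the tool goes at most 50 mm and 8.59 degrees, less where a joint would pass 70% of its speed; a pose out of reach is approached as far as the arm can. A call with a gripper value outside its range is refused whole. The fingers move at their own pace and stop on an object; FORCE is the grip in N (left out, the last holds). Time passes only in rows, so rows that repeat a pose let the fingers close. It gives the time, the measured TCP pose, the force and the opening at its end, in the units of the state.
- state(): the state, without advancing time (a new reading comes with each control period).
- capture(name): name is "side" or "top" or "wrist"; returns a dict with "image" (400x640x3 uint8, red, green, blue), "z_map" (400x640 float32, m along the optical axis (not along the pixel's ray), 0 where there is no reading), "camera_matrix" (3x3 intrinsics, pixels), "xyz" and "rotation" of the camera in the world; the wrist camera has in their place "hand_eye" (4x4, takes a point from camera to tool coordinates, whose origin is the TCP and whose axes are the flange's). Camera axes: x right, y down, z forward; pixel columns grow to the right and rows downward; lengths in m; the calibration is good to about 2 mm. A picture is of the moment at which its call begins: read the wrist's pose just before it.
- finish_job(): hands the job in, once; it reports no verdict.
Trained networks look in the newest picture that a camera, given by its name, has taken for a name from the list of things; names that differ only in an ending like _2 or _b are one class to them, and where a whole thing is asked for, a point or a joint stands for the part that bears it (a point fixed in the world has none). Each returns a list of dicts, best first, with "p" (0 to 1); they miss things now and then, are a little off and sometimes report something else, mostly with a low value. They report only what shows in the picture. A call takes as long as a camera call. They do not tell look-alikes from the thing itself.
- cut_out(camera, thing): "mask" (400x640 bool, what is visible of it) and "pixel" ([column, row] in pixels, amid what is visible of it).
- landmark_of(camera, thing): "pixel" ([column, row] in pixels: a listed point, or the origin of a listed thing).
The state is a dict: "clock": time; "q": joint angles; "joint_vel": joint speeds; "joint_torque": joint torques, N m; "ee_pos": TCP position; "orientation": TCP orientation; "contact_force": force on the tool from outside, world axes, zero at the start; "moment": the same for the moment, N m; "grip_width": opening from 0.0 (shut) to 1.0 (fully open).
Only numpy, scipy, OpenCV 4.12 (cv2) and the standard library are available. Lean on these libraries where they do the work, as an engineer would, in place of code of your own. Each camera call takes 0.05 s, during which the arm holds its last target.

## Task

The specimen jar with the orange lid has to go into the blue transport case: first set both reagent bottles that stand in front of it aside on the light-blue pad, then stand the jar upright in the compartment under the case's cantilever top tray (swing the tray up and back by its handle, and lower it fully again over the jar). Finally put each bottle back, upright and centred on the place of its own colour where it stood; keep the bottles from tipping over, and leave the white-lidded jar where it is.

Things in the scene. Friction and masses are not known exactly. Their poses are not given: they have to be found in the camera images.
- bottle_blue_mid (a point): centre (half-way up) of the loose white reagent bottle with the blue cap and blue band: 140 mm tall, about 0.2 kg, body 50 mm in diameter to 85 mm, then a tapering shoulder; straight cap 34 mm in diameter from 114 to 140 mm above the foot (cap middle 57 mm above this point), best gripped from above there. z is up. Starts on the blue place; the bottles are 64 mm apart.
- bottle_green_mid (a point): centre (half-way up) of the loose white reagent bottle with the green cap and green band: 140 mm tall, about 0.2 kg, body 50 mm in diameter to 85 mm, then a tapering shoulder; straight cap 34 mm in diameter from 114 to 140 mm above the foot (cap middle 57 mm above this point), best gripped from above there. z is up. Starts on the green place; the bottles are 64 mm apart.
- spot_blue: the blue place: fixed blue tile, 60 mm wide (y), 110 mm long (x), 2 mm thick, in a low grey station tray (rim 8 mm). Origin on its underside, 4 mm above the bench (tile top 6 mm), where the middle of the bottle's foot belongs; the tile reaches 78 mm to -x and 32 mm to +x of it, so a blue tongue shows on the robot's side. Left or right place varies.
- spot_green: the green place: fixed green tile, 60 mm wide (y), 110 mm long (x), 2 mm thick, in a low grey station tray (rim 8 mm). Origin on its underside, 4 mm above the bench (tile top 6 mm), where the middle of the bottle's foot belongs; the tile reaches 78 mm to -x and 32 mm to +x of it, so a green tongue shows on the robot's side. Left or right place varies.
- jar_orange_mid (a point): centre (half-way up) of the loose specimen jar with the orange lid: grey cylinder 40 mm in diameter, 48 mm tall in all, lid 42 mm in diameter and 15 mm high, about 0.06 kg. Starts upright in the station tray, foot 4 mm above the bench; two jars side by side along the tiles' y, 62 mm apart, 56 mm to +x of the row of bottles, which leave a gripper no room. This is the one to pack.
- jar_white_mid (a point): centre (half-way up) of the loose specimen jar with the white lid: grey cylinder 40 mm in diameter, 48 mm tall in all, lid 42 mm in diameter and 15 mm high, about 0.06 kg. Starts upright in the station tray, foot 4 mm above the bench; two jars side by side along the tiles' y, 62 mm apart, 56 mm to +x of the row of bottles, which leave a gripper no room. It stays where it is.
- pad: light-blue absorbent pad, fixed flat on the bench: 170 mm (its x) by 120 mm (its y), 2 mm thick, origin at the middle of its underside. The side area for both bottles, with room for one at x = +40 mm and one at x = -40 mm.
- case: blue open-topped transport case, fixed, outside 150 mm (x) by 180 mm (y), walls 62 mm high, 5 mm thick, origin at the middle of its underside. One compartment inside, 140 by 170 mm, floor 5 mm above the origin, covered by the white tray while that is down. Link arms outside its y walls (95 mm from the middle) carry the tray. Case and bottle station swap sides between starts.
- tray_handle (a point): centre of the tray's black handle bar, 70 mm along the case's y, 12 by 12 mm thick, on two posts; the white tray's (130 x 170 mm) floor is 53 mm and underside 57 mm below. Tray down: over the case's middle, 121 mm above the bench. It moves in the case's x-z plane, staying level: with joint t, x from the case = 90.6 - 100 cos(0.436 + t) mm, height = 78.7 + 100 sin(0.436 + t) mm.
- tray (a joint): swing of the tray's arms, rad: 0 = tray down over the compartment, 1.13 = highest (58 mm up, 91 mm back), 2.27 = fully open, tray 181 mm to the case's +x and back at its first height, compartment free. Its weight rests it on a stop at either end; from between it falls slowly, damped. Moving it takes under 8 N at the handle.
There are look-alikes about, which are no part of the job. Leave any pink or yellow look-alike of the part that bears bottle_green_mid alone.

How it is judged:
By the outcome, as a careful person would: the job done as asked, in the order asked, and still so for the second after the job is handed in, with the robot touching nothing.
It also fails if it takes over 144 s, if anything falls off the work surface, if the arm or the gripper's body presses on something with over 40 N, if the wrist force passes 120 N, or if a joint passes its speed limit or range.

## Working session

There is one attempt and no reset: what is moved stays moved. The work goes in short steps, Python scripts to look and compute and a shell command to move; the robot and the scene stay as the last step left them, time stands still between calls to the robot, and variables do not carry over. Pictures are saved under pics/ and viewed, and the job is handed in when it is done.

```bash
mkdir -p pics; ls; python3 - <<'E'
from station import *
import cv2
print(state())
for c in ["side","top","wrist"]:
    d=capture(c); cv2.imwrite(f"pics/{c}0.png",d["image"][:,:,::-1])
    print(c,d["camera_matrix"].tolist(),d.get("xyz"),d.get("rotation"),d.get("hand_eye"))
E
```

```text
pics
{'clock': 0.0, 'q': array([-1.31907386e+00,  1.59047447e-01,  1.59819852e+00, -2.94548405e-05,
        1.38618549e+00, -2.10076219e-01]), 'joint_vel': array([-1.03106214e-03, -4.30772469e-04,  6.00510102e-05,  3.48421198e-04,
       -1.55574635e-03,  1.99463970e-04]), 'joint_torque': array([-8.47251449e-04, -3.85578561e+01, -3.22103834e+01,  7.01706321e-02,
        3.80575459e-02, -1.53759875e-04]), 'ee_pos': array([ 0.25602543, -0.51417184,  0.2136367 ]), 'orientation': array([-3.05642685e+00, -7.18550909e-01,  1.05542856e-04]), 'contact_force': array([-0.21458593, -1.3012364 ,  0.07203747]), 'moment': array([-0.02757878, -0.00607882,  0.0182213 ]), 'grip_width': 0.9998771093262033}
side [[403.65210277584157, 0.0, 317.0968036961888], [0.0, 403.65210277584157, 201.02263250387725], [0.0, 0.0, 1.0]] [0.35371491 0.74024127 0.85341508] [-0.2070223   2.8821435  -1.10560651] None
top [[389.8042794791664, 0.0, 326.5995950362928], [0.0, 389.8042794791664, 195.32368623853017], [0.0, 0.0, 1.0]] [0.3247533  0.07107055 0.96425557] [-2.12813272  2.18632896 -0.16647773] None
wrist [[295.9366288706008, 0.0, 320.6808473227411], [0.0, 295.9366288706008, 201.00045507184782], [0.0, 0.0, 1.0]] None None [[ 4.45387395e-05 -9.66041221e-01 -2.58387996e-01  7.22739862e-02]
 [ 9.99999933e-01  1.37099266e-04 -3.40204682e-04 -1.23671225e-04]
 [ 3.64076552e-04 -2.58387964e-01  9.66041163e-01 -1.69242792e-01]
 [ 0.00000000e+00  0.00000000e+00  0.00000000e+00  1.00000000e+00]]
```

View pics/side0.png

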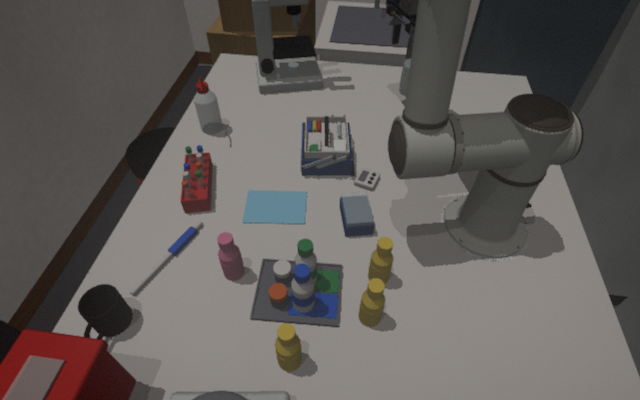

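View pics/top0.png

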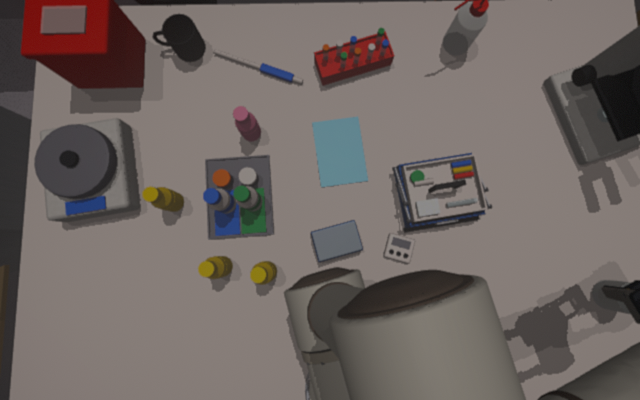

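The station is on the left in the top view: orange jar (222,178), white jar (248,177), blue bottle (215,197), green bottle (246,195). The pad is at (340,152) and the case at (440,190). Yellow look-alikes stand at (163,198), (215,267) and (264,272), and a pink one at (247,123).

```bash
cat > h.py <<'E'
from station import *
import numpy as np, cv2
from scipy.spatial.transform import Rotation as R
def cam_pose(name,d,st=None):
    if name!="wrist": return R.from_rotvec(d["rotation"]).as_matrix(), np.array(d["xyz"])
    T=np.eye(4);T[:3,:3]=R.from_rotvec(st["orientation"]).as_matrix();T[:3,3]=st["ee_pos"]
    T=T@np.array(d["hand_eye"]); return T[:3,:3],T[:3,3]
def shot(name):
    st=state(); d=capture(name); d["R"],d["t"]=cam_pose(name,d,st); return d
def ray(d,px):
    K=d["camera_matrix"]; v=np.array([(px[0]-K[0,2])/K[0,0],(px[1]-K[1,2])/K[1,1],1.0]); return d["R"]@v
def at_z(d,px,z):
    r=ray(d,px); return d["t"]+r*(z-d["t"][2])/r[2]
def cloud(d):
    K=d["camera_matrix"]; v,u=np.mgrid[0:400,0:640]; z=d["z_map"]
    P=np.stack([(u-K[0,2])/K[0,0]*z,(v-K[1,2])/K[1,1]*z,z],-1)@d["R"].T+d["t"]; P[z<=0]=np.nan; return P
def proj(d,p):
    c=d["R"].T@(np.asarray(p)-d["t"]); K=d["camera_matrix"]; return K[0,0]*c[0]/c[2]+K[0,2],K[1,1]*c[1]/c[2]+K[1,2]
def tri(ds,pxs):
    A=np.zeros((3,3));b=np.zeros(3)
    for d,p in zip(ds,pxs):
        r=ray(d,p);r/=np.linalg.norm(r);M=np.eye(3)-np.outer(r,r);A+=M;b+=M@d["t"]
    return np.linalg.solve(A,b)
E
python3 - <<'E'
from h import *
np.set_printoptions(precision=4,suppress=True)
Z={"bottle_blue_mid":.076,"bottle_green_mid":.076,"spot_blue":.004,"spot_green":.004,"jar_orange_mid":.028,"jar_white_mid":.028,"pad":0,"case":0,"tray_handle":.121}
for c in ["top","side"]:
    d=shot(c)
    for n in Z:
        print(c,n,[(round(x["p"],2),np.round(x["pixel"]).tolist(),at_z(d,x["pixel"],Z[n])[:2].round(4).tolist()) for x in landmark_of(c,n)[:4]])
d=shot("top");P=cloud(d);im=d["image"]
# caps by colour + height
hsv=cv2.cvtColor(im,cv2.COLOR_RGB2HSV)
for n,px in [("bcap",(212,196)),("gcap",(242,193)),("ora",(222,178)),("whi",(248,177)),("handle",(447,186))]:
    print(n,P[px[1],px[0]])
# heights over the clutter
Zm=P[...,2]
for n,(lo,hi),reg in [("bcap",(.138,.16),(195,235,180,215)),("gcap",(.138,.16),(230,265,180,215)),("ora",(.045,.058),(208,237,165,185)),("whi",(.045,.058),(237,262,165,185)),("handle",(.112,.14),(395,490,150,230)),("grayblock",(.015,.2),(305,368,215,265)),("cal",(.008,.2),(380,415,230,265)),("pink",(.12,.17),(225,270,95,150)),("case",(.055,.075),(385,495,145,235))]:
    s=P[reg[2]:reg[3],reg[0]:reg[1]].reshape(-1,3); s=s[(s[:,2]>lo)&(s[:,2]<hi)]
    print(n,len(s),s.mean(0) if len(s) else '',s.min(0) if len(s) else '',s.max(0) if len(s) else '')
E
```

```text
top bottle_blue_mid [(0.89, [218.0, 203.0], [0.4373, 0.3045])]
top bottle_green_mid [(0.92, [163.0, 193.0], [0.462, 0.43]), (0.86, [264.0, 271.0], [0.2803, 0.1992]), (0.66, [248.0, 124.0], [0.6223, 0.2354]), (0.6, [245.0, 196.0], [0.4511, 0.243])]
top spot_blue [(0.85, [226.0, 203.0], [0.4448, 0.3015])]
top spot_green [(0.57, [251.0, 201.0], [0.4484, 0.2401])]
top jar_orange_mid [(0.88, [223.0, 177.0], [0.5057, 0.3044])]
top jar_white_mid [(0.61, [249.0, 176.0], [0.5081, 0.2426])]
top pad [(0.56, [225.0, 203.0], [0.4467, 0.3062])]
top case [(0.71, [433.0, 192.0], [0.4596, -0.214])]
top tray_handle []
side bottle_blue_mid []
side bottle_green_mid [(0.9, [226.0, 256.0], [0.6346, 0.246]), (0.74, [288.0, 344.0], [0.454, 0.4301]), (0.73, [303.0, 262.0], [0.455, 0.2389]), (0.7, [373.0, 303.0], [0.2925, 0.3185])]
side spot_blue [(0.67, [301.0, 303.0], [0.4503, 0.3023])]
side spot_green [(0.95, [307.0, 278.0], [0.4472, 0.2339])]
side jar_orange_mid [(0.79, [276.0, 295.0], [0.5069, 0.3032])]
side jar_white_mid [(0.77, [287.0, 270.0], [0.4969, 0.2334])]
side pad [(0.65, [276.0, 204.0], [0.5737
[... 349 characters left out ...]
83 0.2512 0.1382] [0.4608 0.318  0.1487]
gcap 201 [0.4477 0.2376 0.1444] [0.4315 0.2209 0.1387] [0.4633 0.2544 0.1487]
ora 231 [0.5014 0.304  0.0504] [0.4844 0.2841 0.0454] [0.5217 0.3259 0.0539]
whi 243 [0.5032 0.2421 0.0505] [0.4834 0.2228 0.0452] [0.5244 0.2617 0.0542]
handle 189 [ 0.4577 -0.2143  0.1242] [ 0.4479 -0.2496  0.1124] [ 0.4675 -0.1808  0.1291]
grayblock 1467 [0.3441 0.0351 0.0516] [ 0.2979 -0.026   0.032 ] [0.3925 0.0939 0.0578]
cal 678 [ 0.324  -0.1177  0.0163] [ 0.2865 -0.1582  0.0081] [ 0.3662 -0.0808  0.0225]
pink 222 [0.6244 0.2401 0.1364] [0.6094 0.2246 0.1202] [0.6433 0.2572 0.1433]
case 2913 [ 0.4576 -0.2138  0.0659] [ 0.3728 -0.3156  0.055 ] [ 0.5437 -0.1159  0.075 ]
```

```bash
python3 - <<'E'
from h import *
d=shot("top"); cv2.imwrite("pics/c1.png",cv2.resize(d["image"][90:290,150:500,::-1],None,fx=2.2,fy=2.2,interpolation=cv2.INTER_CUBIC))
d=shot("side"); cv2.imwrite("pics/c2.png",cv2.resize(d["image"][100:340,200:400,::-1],None,fx=2.5,fy=2.5,interpolation=cv2.INTER_CUBIC))
E
```

```text
(no output)
```

View pics/c1.png

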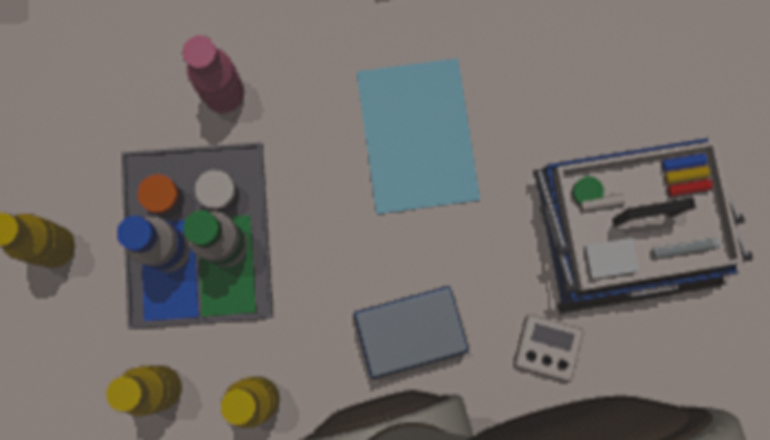

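View pics/c2.png

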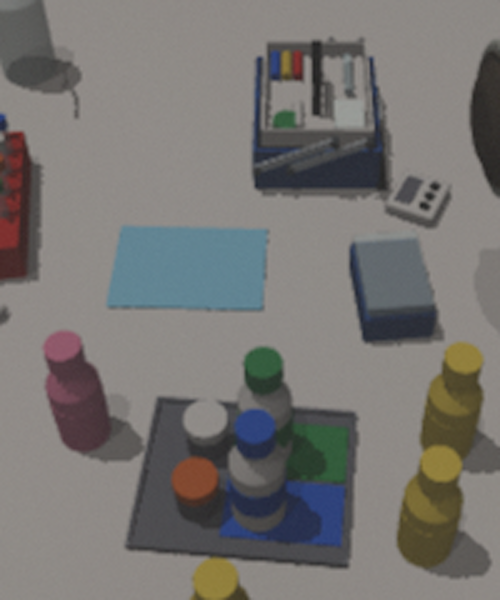

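```bash
python3 - <<'E'
from h import *
np.set_printoptions(precision=4,suppress=True)
def rect(P,m,name):
    pts=P[m][:,:2]; r=cv2.minAreaRect((pts*1000).astype(np.float32)); print(name,m.sum(),r,'z',np.median(P[m][:,2]))
for c in ["top","side"]:
    d=shot(c);P=cloud(d);hsv=cv2.cvtColor(d["image"],cv2.COLOR_RGB2HSV);H,S,V=hsv[...,0].astype(int),hsv[...,1],hsv[...,2]
    X,Y,Z=P[...,0],P[...,1],P[...,2]
    # use ray/plane for pad
    for n,m0,zz in [("pad",(H>90)&(H<108)&(S>60)&(V>110)&(abs(X-.56)<.15)&(abs(Y-.02)<.12)&(Z<.02),.002),
      ("green tile",(H>40)&(H<85)&(S>120)&(abs(X-.42)<.1)&(abs(Y-.24)<.06)&(Z<.02),.006),
      ("blue tile",(H>105)&(H<130)&(S>120)&(abs(X-.42)<.1)&(abs(Y-.30)<.06)&(Z<.02),.006)]:
        k,l,s,_=cv2.connectedComponentsWithStats(m0.astype(np.uint8)); m=l==1+np.argmax(s[1:,4])
        vu=np.argwhere(m); pts=np.array([at_z(d,(u,v),zz)[:2] for v,u in vu])
        r=cv2.minAreaRect((pts*1000).astype(np.float32)); print(c,n,len(pts),np.round(r[0],1),np.round(r[1],1),round(r[2],1),"min",pts.min(0),"max",pts.max(0))
    m=(Z>.138)&(Z<.15)
    for n,x,y in [("b",.444,.301),("g",.447,.238)]:
        mm=m&(np.hypot(X-x,Y-y)<.03); print(c,n,cv2.minEnclosingCircle((P[mm][:,:2]*1000).astype(np.float32)),P[mm].mean(0))
    for n,x,y in [("o",.503,.303),("w",.503,.24)]:
        mm=(Z>.046)&(Z<.056)&(np.hypot(X-x,Y-y)<.03); print(c,n,cv2.minEnclosingCircle((P[mm][:,:2]*1000).astype(np.float32)),P[mm].mean(0))
    mm=(Z>.112)&(Z<.135)&(np.hypot(X-.455,Y+.21)<.08); rect(P,mm,c+" handle")
    mm=(Z>.05)&(Z<.09)&(abs(X-.455)<.12)&(abs(Y+.21)<.14); rect(P,mm,c+" case")
E
```

```text
top pad 2976 [570.6  18. ] [167.7 117.3] 6.4 min [ 0.4818 -0.0491] max [0.6591 0.0835]
top green tile 296 [408.3 236. ] [71.4 56.4] 2.3 min [0.3721 0.2067] max [0.4449 0.2628]
top blue tile 552 [403.  300.2] [70.2 59.3] 2.8 min [0.3668 0.2701] max [0.4392 0.329 ]
top b ((444.45599365234375, 301.8318786621094), 17.13331413269043) [0.444  0.3014 0.1444]
top g ((448.0206604003906, 238.18875122070312), 16.993745803833008) [0.4475 0.2375 0.1444]
top o ((500.3000183105469, 304.2033996582031), 21.086271286010742) [0.5002 0.3041 0.0505]
top w ((504.19769287109375, 242.60772705078125), 21.15070152282715) [0.5037 0.2424 0.0504]
top handle 190 ((458.3946533203125, -215.29595947265625), (12.360163688659668, 69.47327423095703), 8.226229667663574) z 0.12462899012864509
top case 4815 ((455.96893310546875, -215.90786743164062), (154.92584228515625, 199.2891387939453), 7.956409454345703) z 0.06798802639756141
side pad 1900 [572.4  18.7] [168.  117.8] 6.6 min [ 0.4831 -0.0481] max [0.6611 0.0862]Traceback (most recent call last):
  File "<stdin>", line 12, in <module>
    return _wrapfunc(a, 'argmax', axis=axis, out=out, **kwds)
    return bound(*args, **kwds)
ValueError: attempt to get argmax of an empty sequence
```

Packing target is the orange-lidded jar at top (222,178), x=0.500, y=0.304, behind the blue bottle. The bottles to move are the ones with white bodies and blue/green caps, standing on the coloured tiles at (444,302) mm and (448,238) mm. The yellow and pink ones are outside the tray and stay put. The green bottle goes first, to the far spot on the pad.

```bash
cat > plan.py <<'E'
import sys; from h import *
# usage plan.py x y z yaw_of_tool_y_deg
def plan(x,y,z,yaw):
    s=state(); M=R.from_rotvec(s["orientation"]).as_matrix()
    a=np.radians(yaw); ty=np.array([np.cos(a),np.sin(a),0]); tz=np.array([0,0,-1.]); T=np.c_[np.cross(ty,tz),ty,tz]
    print("t",round(s["clock"],2),"pos",s["ee_pos"].round(4),"lin",(M.T@(np.array([x,y,z])-s["ee_pos"])).round(4),"turn",np.degrees(R.from_matrix(M.T@T).as_rotvec()).round(2),"grip",round(s["grip_width"],3),"F",s["contact_force"].round(1))
plan(*map(float,sys.argv[1:5]))
E
python3 plan.py .448 .238 .23 3
```

```text
t 1.4 pos [ 0.2562 -0.5148  0.2146] lin [ 0.5071 -0.5885 -0.0154] turn [ -0.    -0.   -66.54] grip 1.001 F [-1.2  0.1 -0.4]
```

```bash
python3 -m inch '{"linear":[[0.03,-0.035,-0.015],[0.06,-0.07,-0.015],[0.09,-0.105,-0.015],[0.12,-0.14,-0.015],[0.15,-0.175,-0.015],[0.18,-0.21,-0.015],[0.21,-0.245,-0.015],[0.24,-0.28,-0.015],[0.27,-0.315,-0.015],[0.30,-0.35,-0.015],[0.33,-0.385,-0.015],[0.36,-0.42,-0.015],[0.39,-0.455,-0.015],[0.42,-0.49,-0.015],[0.45,-0.525,-0.015],[0.475,-0.555,-0.015],[0.495,-0.575,-0.015],[0.507,-0.5885,-0.015],[0.507,-0.5885,-0.015],[0.507,-0.5885,-0.015]],"turn":[[0,0,-4],[0,0,-8],[0,0,-12],[0,0,-16],[0,0,-20],[0,0,-24],[0,0,-28],[0,0,-32],[0,0,-36],[0,0,-40],[0,0,-44],[0,0,-48],[0,0,-52],[0,0,-56],[0,0,-60],[0,0,-64],[0,0,-66.5],[0,0,-66.5],[0,0,-66.5],[0,0,-66.5]],"gripper":[0.6,0.6,0.6,0.6,0.6,0.6,0.6,0.6,0.6,0.6,0.6,0.6,0.6,0.6,0.6,0.6,0.6,0.6,0.6,0.6]}' 20; python3 plan.py .448 .238 .114 3
```

```text
clock: 3.4
ee_pos: [0.4477, 0.2377, 0.2295]
orientation: [2.163, 2.279, -0.001]
contact_force: [-0.2, -0.3, -0.3]
grip_width: 0.604
t 3.4 pos [0.4477 0.2377 0.2295] lin [0.0003 0.0004 0.1155] turn [-0.03  0.03 -0.01] grip 0.604 F [-0.2 -0.3 -0.3]
```

```bash
python3 - <<'E'
from h import *
d=shot("wrist"); cv2.imwrite("pics/w1.png",d["image"][:,:,::-1]); P=cloud(d)
X,Y,Z=P[...,0],P[...,1],P[...,2]
for n,x,y in [("b",.444,.301),("g",.447,.238)]:
    mm=(Z>.139)&(Z<.155)&(np.hypot(X-x,Y-y)<.028)
    if mm.sum()>20: print(n,mm.sum(),cv2.minEnclosingCircle((P[mm][:,:2]*1000).astype(np.float32)),P[mm].mean(0))
for n,x,y in [("o",.502,.303),("w",.503,.24)]:
    mm=(Z>.046)&(Z<.057)&(np.hypot(X-x,Y-y)<.03)
    if mm.sum()>20: print(n,mm.sum(),cv2.minEnclosingCircle((P[mm][:,:2]*1000).astype(np.float32)),P[mm].mean(0))
E
```

```text
b 1275 ((444.9618835449219, 300.7596740722656), 16.88722801208496) [0.44498426 0.30101894 0.14525784]
g 1096 ((448.73150634765625, 236.95578002929688), 16.9066219329834) [0.44860487 0.23772516 0.14507744]
o 1057 ((501.1690673828125, 303.11309814453125), 20.76006317138672) [0.50088285 0.30332565 0.0512736 ]
w 940 ((504.5936279296875, 241.27906799316406), 21.058467864990234) [0.50413943 0.24184276 0.0511299 ]
```

View pics/w1.png

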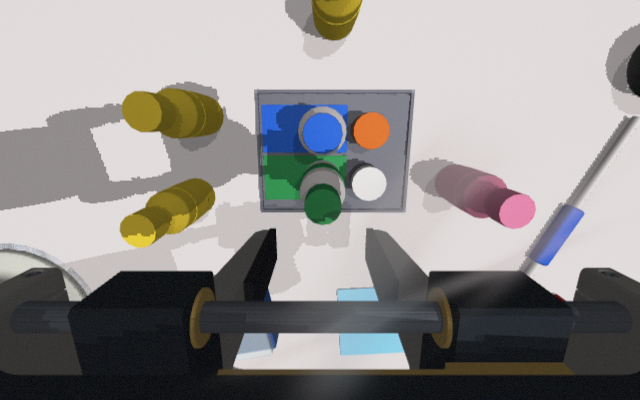

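Wrist view: blue cap (322,131), green cap (323,203), orange lid (371,131), white lid (369,183). It agrees with the top camera within 1 mm. Descending on the green cap.

```bash
python3 -m inch '{"linear":[[0,0.001,0.03],[0,0.001,0.06],[0,0.001,0.085],[0,0.001,0.1],[0,0.001,0.108],[0,0.001,0.111],[0,0.001,0.111],[0,0.001,0.111],[0,0.001,0.111],[0,0.001,0.111],[0,0.001,0.111],[0,0.001,0.111],[0,0.001,0.111]],"turn":[[0,0,0],[0,0,0],[0,0,0],[0,0,0],[0,0,0],[0,0,0],[0,0,0],[0,0,0],[0,0,0],[0,0,0],[0,0,0],[0,0,0],[0,0,0]],"gripper":[0.6,0.6,0.6,0.6,0.6,0.6,0.6,0.2,0.2,0.2,0.2,0.2,0.2]}' 25; python3 plan.py .611 .023 .2 3
```

```text
clock: 4.75
ee_pos: [0.4493, 0.2382, 0.1193]
orientation: [2.163, 2.278, 0.001]
contact_force: [-0.7, 0.1, 4.3]
grip_width: 0.364
t 4.75 pos [0.4493 0.2382 0.1193] lin [-0.2232  0.1504 -0.0806] turn [ 0.06 -0.01 -0.04] grip 0.364 F [-0.7  0.1  4.3]
```

```bash
python3 -m inch '{"linear":[[0,0,-0.01],[0,0,-0.025],[0,0,-0.045],[0,0,-0.065],[0,0,-0.08],[-0.005,0.004,-0.085],[-0.015,0.01,-0.085],[-0.03,0.02,-0.085],[-0.05,0.033,-0.085],[-0.073,0.049,-0.085],[-0.096,0.065,-0.085],[-0.119,0.08,-0.085],[-0.142,0.096,-0.085],[-0.165,0.111,-0.085],[-0.185,0.125,-0.085],[-0.202,0.136,-0.085],[-0.215,0.145,-0.085],[-0.221,0.149,-0.085],[-0.223,0.1505,-0.085],[-0.223,0.1505,-0.085]],"turn":[[0,0,0],[0,0,0],[0,0,0],[0,0,0],[0,0,0],[0,0,0],[0,0,0],[0,0,0],[0,0,0],[0,0,0],[0,0,0],[0,0,0],[0,0,0],[0,0,0],[0,0,0],[0,0,0],[0,0,0],[0,0,0],[0,0,0],[0,0,0]],"gripper":[0.2,0.2,0.2,0.2,0.2,0.2,0.2,0.2,0.2,0.2,0.2,0.2,0.2,0.2,0.2,0.2,0.2,0.2,0.2,0.2]}' ; python3 plan.py .611 .023 .1155 3
python3 - <<'E'
from h import *
d=shot("side"); cv2.imwrite("pics/s2.png",cv2.resize(d["image"][100:340,180:400,::-1],None,fx=2.4,fy=2.4))
E
```

```text
clock: 6.75
ee_pos: [0.6104, 0.0233, 0.2032]
orientation: [-2.163, -2.278, 0.0]
contact_force: [0.2, -0.1, -2.4]
grip_width: 0.361
t 6.75 pos [0.6104 0.0233 0.2032] lin [-0.0004  0.0006  0.0877] turn [-0.04 -0.02 -0.03] grip 0.361 F [ 0.2 -0.1 -2.4]
```

View pics/s2.png

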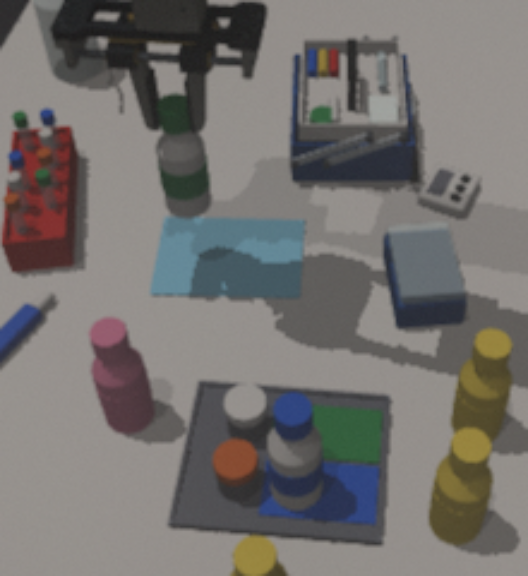

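The green bottle hangs upright above the pad at (184,160) in the crop. Lowering it onto the pad, then opening.

```bash
python3 -m inch '{"linear":[[0,0,0.02],[0,0,0.045],[0,0,0.065],[0,0,0.078],[0,0,0.083],[0,0,0.086],[0,0,0.0875],[0,0,0.0875],[0,0,0.0875],[0,0,0.0875],[0,0,0.0875],[0,0,0.0875],[0,0,0.06],[0,0,0.02],[0,0,-0.02],[0,0,-0.03],[0,0,-0.03]],"turn":[[0,0,0],[0,0,0],[0,0,0],[0,0,0],[0,0,0],[0,0,0],[0,0,0],[0,0,0],[0,0,0],[0,0,0],[0,0,0],[0,0,0],[0,0,0],[0,0,0],[0,0,0],[0,0,0],[0,0,0]],"gripper":[0.2,0.2,0.2,0.2,0.2,0.2,0.2,0.2,0.58,0.58,0.58,0.58,0.58,0.58,0.58,0.58,0.58]}' ; python3 plan.py .445 .301 .23 3
```

```text
clock: 8.5
ee_pos: [0.6119, 0.0229, 0.2359]
orientation: [2.161, 2.275, 0.004]
contact_force: [0.6, -0.2, -0.7]
grip_width: 0.582
t 8.5 pos [0.6119 0.0229 0.2359] lin [ 0.2863 -0.1524  0.0049] turn [ 0.26  0.06 -0.04] grip 0.582 F [ 0.6 -0.2 -0.7]
```

```bash
python3 -m inch '{"linear":[[0.04,-0.021,0.003],[0.08,-0.043,0.003],[0.12,-0.064,0.003],[0.16,-0.085,0.003],[0.2,-0.107,0.003],[0.24,-0.128,0.003],[0.27,-0.144,0.003],[0.2855,-0.152,0.003],[0.2855,-0.152,0.003],[0.2855,-0.152,0.003]],"turn":[[0,0,0],[0,0,0],[0,0,0],[0,0,0],[0,0,0],[0,0,0],[0,0,0],[0,0,0],[0,0,0],[0,0,0]],"gripper":[0.6,0.6,0.6,0.6,0.6,0.6,0.6,0.6,0.6,0.6]}' ; python3 plan.py .445 .301 .119 3
python3 - <<'E'
from h import *
for c in ["side","top"]:
    d=shot(c);P=cloud(d);X,Y,Z=P[...,0],P[...,1],P[...,2]
    for n,x,y in [("g",.611,.023),("b",.445,.301)]:
        mm=(Z>.134)&(Z<.15)&(np.hypot(X-x,Y-y)<.03); print(c,n,mm.sum(),P[mm].mean(0) if mm.any() else '')
E
```

```text
clock: 9.5
ee_pos: [0.4436, 0.2997, 0.2288]
orientation: [-2.162, -2.278, 0.004]
contact_force: [0.5, -0.2, -0.6]
grip_width: 0.602
t 9.5 pos [0.4436 0.2997 0.2288] lin [0.0014 0.0018 0.1098] turn [-0.15  0.08 -0.01] grip 0.602 F [ 0.5 -0.2 -0.6]
side g 119 [0.61018576 0.02647488 0.14033053]
side b 222 [0.44469933 0.304931   0.14382198]
top g 186 [0.60885822 0.023257   0.14003676]
top b 216 [0.44391062 0.30088295 0.14396461]
```

```bash
python3 -m inch '{"linear":[[0.001,0.001,0.03],[0.001,0.0015,0.06],[0.001,0.0015,0.085],[0.001,0.0015,0.1],[0.001,0.0015,0.107],[0.001,0.0015,0.1095],[0.001,0.0015,0.1095],[0.001,0.0015,0.1095],[0.001,0.0015,0.1095],[0.001,0.0015,0.1095],[0.001,0.0015,0.1095],[0.001,0.0015,0.1095],[0.001,0.0015,0.1095]],"turn":[[0,0,0],[0,0,0],[0,0,0],[0,0,0],[0,0,0],[0,0,0],[0,0,0],[0,0,0],[0,0,0],[0,0,0],[0,0,0],[0,0,0],[0,0,0]],"gripper":[0.6,0.6,0.6,0.6,0.6,0.6,0.6,0.2,0.2,0.2,0.2,0.2,0.2]}' 25; python3 plan.py .532 .014 .2 3
```

```text
clock: 10.9
ee_pos: [0.4459, 0.3017, 0.1218]
orientation: [2.163, 2.278, 0.001]
contact_force: [-0.8, -1.6, 6.0]
grip_width: 0.363
t 10.9 pos [0.4459 0.3017 0.1218] lin [-0.2917  0.0712 -0.0782] turn [ 0.05 -0.02 -0.03] grip 0.363 F [-0.8 -1.6  6. ]
```

```bash
python3 -m inch '{"linear":[[0,0,-0.01],[0,0,-0.025],[0,0,-0.045],[0,0,-0.065],[0,0,-0.08],[-0.005,0.001,-0.085],[-0.015,0.004,-0.085],[-0.03,0.007,-0.085],[-0.05,0.012,-0.085],[-0.075,0.018,-0.085],[-0.1,0.024,-0.085],[-0.13,0.032,-0.085],[-0.16,0.039,-0.085],[-0.19,0.046,-0.085],[-0.22,0.054,-0.085],[-0.245,0.06,-0.085],[-0.267,0.065,-0.085],[-0.28,0.068,-0.085],[-0.288,0.07,-0.085],[-0.291,0.071,-0.085]],"turn":[[0,0,0],[0,0,0],[0,0,0],[0,0,0],[0,0,0],[0,0,0],[0,0,0],[0,0,0],[0,0,0],[0,0,0],[0,0,0],[0,0,0],[0,0,0],[0,0,0],[0,0,0],[0,0,0],[0,0,0],[0,0,0],[0,0,0],[0,0,0]],"gripper":[0.2,0.2,0.2,0.2,0.2,0.2,0.2,0.2,0.2,0.2,0.2,0.2,0.2,0.2,0.2,0.2,0.2,0.2,0.2,0.2]}' ; python3 -m inch '{"linear":[[0,0,0],[0,0,0.02],[0,0,0.045],[0,0,0.065],[0,0,0.075]],"turn":[[0,0,0],[0,0,0],[0,0,0],[0,0,0],[0,0,0]],"gripper":[0.2,0.2,0.2,0.2,0.2]}';python3 plan.py .532 .014 .1165 3
python3 - <<'E'
from h import *
d=shot("side"); cv2.imwrite("pics/s3.png",cv2.resize(d["image"][100:340,180:400,::-1],None,fx=2.4,fy=2.4))
E
```

```text
clock: 12.9
ee_pos: [0.5312, 0.0139, 0.2056]
orientation: [-2.164, -2.276, 0.001]
contact_force: [-0.4, -0.6, -1.6]
grip_width: 0.365
clock: 13.4
ee_pos: [0.53, 0.0157, 0.129]
orientation: [-2.16, -2.277, 0.003]
contact_force: [-1.3, 0.2, -1.7]
grip_width: 0.366
t 13.4 pos [0.53   0.0157 0.129 ] lin [-0.0018  0.002   0.0125] turn [-0.19 -0.06  0.03] grip 0.366 F [-1.3  0.2 -1.7]
```

View pics/s3.png

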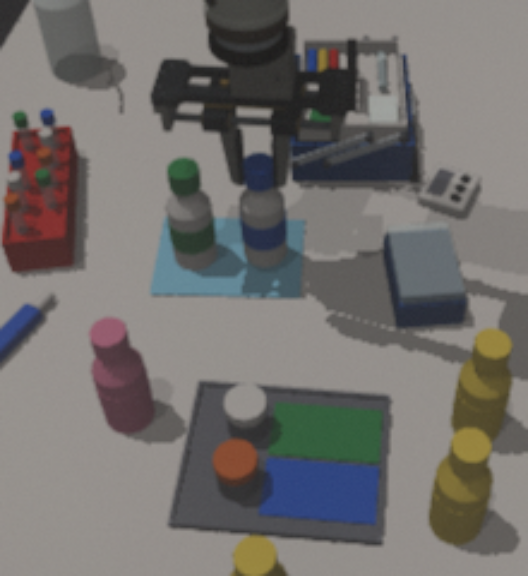

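```bash
python3 -m inch '{"linear":[[0,0,0.006],[0,0,0.01],[0,0,0.0115],[0,0,0.0115]],"turn":[[0,0,0],[0,0,0],[0,0,0],[0,0,0]],"gripper":[0.2,0.2,0.2,0.2]}'; python3 - <<'E'
from h import *
np.set_printoptions(precision=4,suppress=True)
for c in ["top","side"]:
    d=shot(c);P=cloud(d);hsv=cv2.cvtColor(d["image"],cv2.COLOR_RGB2HSV);H,S,V=hsv[...,0].astype(int),hsv[...,1],hsv[...,2]
    X,Y,Z=P[...,0],P[...,1],P[...,2]
    for n,m0 in [("g",(H>40)&(H<85)&(S>100)&(abs(X-.42)<.12)&(abs(Y-.24)<.06)&(Z<.03)),("b",(H>105)&(H<130)&(S>120)&(abs(X-.42)<.12)&(abs(Y-.30)<.06)&(Z<.03))]:
        k,l,s,_=cv2.connectedComponentsWithStats(m0.astype(np.uint8)); m=l==1+np.argmax(s[1:,4])
        pts=np.array([at_z(d,(u,v),.006)[:2] for v,u in np.argwhere(m)]); r=cv2.minAreaRect((pts*1000).astype(np.float32)); mc=pts.mean(0)*1000
        a=np.radians(3.0); print(c,n,len(pts),np.round(r[0],1),np.round(r[1],1),round(r[2],1),"mean",mc,"origin",mc+23*np.array([np.cos(a),np.sin(a)]))
E
```

```text
clock: 13.85
ee_pos: [0.5318, 0.0145, 0.12]
orientation: [2.163, 2.278, 0.001]
contact_force: [0.2, 0.4, -1.9]
grip_width: 0.363
top g 1018 [425.2 237.4] [108.2  58. ] 2.8 mean [424.383  237.1402] origin [447.3515 238.3439]
top b 1062 [422.2 301. ] [108.8  59.4] 2.7 mean [421.6299 301.13  ] origin [444.5984 302.3338]
side g 898 [426.8 237.7] [106.8  57.7] 2.9 mean [425.0607 237.9376] origin [448.0291 239.1413]
side b 1097 [423.4 301.4] [109.   59.1] 3.1 mean [422.4635 301.8946] origin [445.432  303.0983]
```

```bash
python3 -m inch '{"linear":[[0,0,0.001],[0,0,0.002],[0,0,0.003],[0,0,0.003],[0,0,0.003]],"turn":[[0,0,0],[0,0,0],[0,0,0],[0,0,0],[0,0,0]],"gripper":[0.2,0.2,0.2,0.2,0.2]}'
```

```text
clock: 14.45
ee_pos: [0.532, 0.0143, 0.1179]
orientation: [2.163, 2.277, 0.001]
contact_force: [-2.7, -0.1, 5.9]
grip_width: 0.365
```

Contact: +6 N. Releasing, rising, and going to the tray handle at (458,-215), yaw 8.2°.

```bash
python3 -m inch '{"linear":[[0,0,-0.001],[0,0,-0.001],[0,0,-0.001],[0,0,-0.001],[0,0,-0.02],[0,0,-0.06],[0,0,-0.1],[0,0,-0.1],[0,0,-0.1]],"turn":[[0,0,0],[0,0,0],[0,0,0],[0,0,0],[0,0,0],[0,0,0],[0,0,0],[0,0,0],[0,0,0]],"gripper":[0.58,0.58,0.58,0.58,0.58,0.58,0.58,0.58,0.58]}' ; python3 plan.py .4584 -.2153 .2 8.2
```

```text
clock: 15.35
ee_pos: [0.5321, 0.0144, 0.2174]
orientation: [2.162, 2.277, 0.002]
contact_force: [-0.7, -0.1, -1.5]
grip_width: 0.577
t 15.35 pos [0.5321 0.0144 0.2174] lin [-0.2256 -0.0855  0.0173] turn [ 0.11  0.04 -5.24] grip 0.577 F [-0.7 -0.1 -1.5]
```

```bash
python3 -m inch '{"linear":[[-0.04,-0.015,0],[-0.08,-0.03,0],[-0.12,-0.045,0],[-0.16,-0.061,0],[-0.2,-0.076,0.005],[-0.225,-0.0855,0.015],[-0.225,-0.0855,0.017],[-0.225,-0.0855,0.017],[-0.225,-0.0855,0.017]],"turn":[[0,0,-1],[0,0,-2],[0,0,-3],[0,0,-4],[0,0,-5],[0,0,-5.2],[0,0,-5.2],[0,0,-5.2],[0,0,-5.2]],"gripper":[0.5,0.5,0.5,0.5,0.5,0.5,0.5,0.5,0.5]}' ; python3 plan.py .4584 -.2153 .102 8.2
python3 - <<'E'
from h import *
d=shot("wrist"); cv2.imwrite("pics/w3.png",d["image"][:,:,::-1])
for c in ["side","top","wrist"]:
    d=shot(c);P=cloud(d);X,Y,Z=P[...,0],P[...,1],P[...,2]
    for n,x,y in [("g",.611,.023),("b",.532,.014)]:
        mm=(Z>.134)&(Z<.15)&(np.hypot(X-x,Y-y)<.03); print(c,n,mm.sum(),P[mm].mean(0) if mm.any() else '')
    mm=(Z>.115)&(Z<.135)&(np.hypot(X-.458,Y+.215)<.05); print(c,mm.sum(), cv2.minAreaRect((P[mm][:,:2]*1000).astype(np.float32)) if mm.any() else '',P[mm].mean(0))
E
```

```text
clock: 16.25
ee_pos: [0.4577, -0.2133, 0.1989]
orientation: [-2.055, -2.374, -0.001]
contact_force: [-1.0, 0.7, -0.1]
grip_width: 0.498
t 16.25 pos [ 0.4577 -0.2133  0.1989] lin [-0.0022  0.0004  0.0969] turn [-0.04 -0.08  0.02] grip 0.498 F [-1.   0.7 -0.1]
side g 118 [0.60980275 0.02580656 0.14007121]
side b 120 [0.52986734 0.01807997 0.14012592]
side 68 ((459.7856140136719, -212.86216735839844), (8.933321952819824, 66.82783508300781), 7.331231117248535) [ 0.45927833 -0.20877155  0.12471706]
top g 185 [0.60890122 0.02318656 0.14018604]
top b 190 [0.52908768 0.01502783 0.14014543]
top 144 ((457.3817138671875, -209.67440795898438), (12.154458045959473, 58.724273681640625), 8.107900619506836) [ 0.4568118  -0.20608696  0.12468164]
wrist g 0 
wrist b 0 
wrist 1101 ((459.3752746582031, -216.77340698242188), (11.962185859680176, 69.29685974121094), 8.030988693237305) [ 0.45891127 -0.21460473  0.12580674]
```

View pics/w3.png

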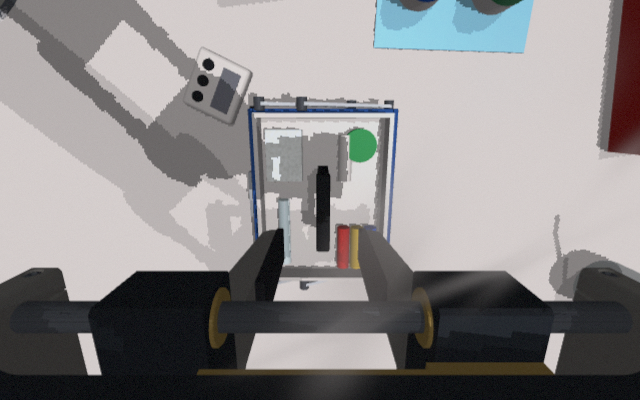

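The wrist shows the handle bar at (323,210), clear between the fingers; both bottles stand on the pad. Descending and gripping the handle.

```bash
python3 -m inch '{"linear":[[-0.002,0.001,0.03],[-0.002,0.001,0.06],[-0.002,0.001,0.085],[-0.002,0.001,0.095],[-0.002,0.001,0.097],[-0.002,0.001,0.097],[-0.002,0.001,0.097],[-0.002,0.001,0.097],[-0.002,0.001,0.097],[-0.002,0.001,0.097],[-0.002,0.001,0.097],[-0.002,0.001,0.097]],"turn":[[0,0,0],[0,0,0],[0,0,0],[0,0,0],[0,0,0],[0,0,0],[0,0,0],[0,0,0],[0,0,0],[0,0,0],[0,0,0],[0,0,0]],"gripper":[0.5,0.5,0.5,0.5,0.5,0.5,0.05,0.05,0.05,0.05,0.05,0.05]}' 25; python3 - <<'E'
import numpy as np
for t in np.arange(0,2.271,2.27/20): print(round(t,3), "dx %.1f dz %.1f"%(90.6-100*np.cos(.436+t)+.03,100*np.sin(.436+t)-42.2))
E
```

```text
clock: 17.65
ee_pos: [0.4598, -0.2165, 0.103]
orientation: [2.057, 2.372, 0.002]
contact_force: [4.3, 0.4, -0.5]
grip_width: 0.128
0.0 dx -0.0 dz 0.0
0.114 dx 5.4 dz 10.0
0.227 dx 11.8 dz 19.3
0.34 dx 19.3 dz 27.9
0.454 dx 27.7 dz 35.5
0.568 dx 36.9 dz 42.1
0.681 dx 46.8 dz 47.7
0.794 dx 57.3 dz 52.1
0.908 dx 68.1 dz 55.2
1.022 dx 79.3 dz 57.2
1.135 dx 90.7 dz 57.8
1.248 dx 102.0 dz 57.2
1.362 dx 113.2 dz 55.2
1.476 dx 124.0 dz 52.1
1.589 dx 134.5 dz 47.7
1.703 dx 144.4 dz 42.1
1.816 dx 153.6 dz 35.5
1.93 dx 162.0 dz 27.8
2.043 dx 169.5 dz 19.3
2.156 dx 175.9 dz 10.0
2.27 dx 181.3 dz -0.0
```

```bash
python3 -m inch '{"linear":[[0,0.0026,-0.005],[0,0.0054,-0.01],[0,0.0085,-0.0148],[0,0.0118,-0.0193],[0,0.0154,-0.0237],[0,0.0193,-0.0279],[0,0.0234,-0.0318],[0,0.0277,-0.0355],[0,0.0322,-0.039],[0,0.0369,-0.0421],[0,0.0418,-0.045],[0,0.0468,-0.0477],[0,0.052,-0.05],[0,0.0573,-0.0521],[0,0.0627,-0.0538],[0,0.0681,-0.0552],[0,0.0737,-0.0563],[0,0.0793,-0.0572],[0,0.085,-0.0576],[0,0.0907,-0.0578]],"turn":[[0,0,0],[0,0,0],[0,0,0],[0,0,0],[0,0,0],[0,0,0],[0,0,0],[0,0,0],[0,0,0],[0,0,0],[0,0,0],[0,0,0],[0,0,0],[0,0,0],[0,0,0],[0,0,0],[0,0,0],[0,0,0],[0,0,0],[0,0,0]],"gripper":[0.05,0.05,0.05,0.05,0.05,0.05,0.05,0.05,0.05,0.05,0.05,0.05,0.05,0.05,0.05,0.05,0.05,0.05,0.05,0.05]}'; python3 plan.py .5496 -.2036 .16 8.2
```

```text
clock: 19.65
ee_pos: [0.5494, -0.2036, 0.1608]
orientation: [2.057, 2.374, 0.0]
contact_force: [-0.6, -3.0, -3.5]
grip_width: 0.124
t 19.65 pos [ 0.5494 -0.2036  0.1608] lin [-0.      0.0002  0.0008] turn [ 0.02  0.02 -0.04] grip 0.124 F [-0.6 -3.  -3.5]
```

```bash
python3 -m inch '{"linear":[[0,0.0057,0.0002],[0,0.0113,0.0006],[0,0.0169,0.0014],[0,0.0225,0.0026],[0,0.028,0.004],[0,0.0333,0.0057],[0,0.0386,0.0078],[0,0.0438,0.0101],[0,0.0488,0.0128],[0,0.0537,0.0157],[0,0.0584,0.0189],[0,0.0629,0.0223],[0,0.0672,0.0261],[0,0.0713,0.03],[0,0.0752,0.0341],[0,0.0788,0.0385],[0,0.0822,0.0431],[0,0.0852,0.0478],[0,0.088,0.0527],[0,0.0904,0.0572]],"turn":[[0,0,0],[0,0,0],[0,0,0],[0,0,0],[0,0,0],[0,0,0],[0,0,0],[0,0,0],[0,0,0],[0,0,0],[0,0,0],[0,0,0],[0,0,0],[0,0,0],[0,0,0],[0,0,0],[0,0,0],[0,0,0],[0,0,0],[0,0,0]],"gripper":[0.05,0.05,0.05,0.05,0.05,0.05,0.05,0.05,0.05,0.05,0.05,0.05,0.05,0.05,0.05,0.05,0.05,0.05,0.05,0.05]}'; python3 -m inch '{"linear":[[0,0,0],[0,0,0],[0,0,0],[0,0,0],[0,0,0],[0,0,-0.03],[0,0,-0.07],[0,0,-0.11],[0,0,-0.11],[0,0,-0.11]],"turn":[[0,0,0],[0,0,0],[0,0,0],[0,0,0],[0,0,0],[0,0,0],[0,0,0],[0,0,0],[0,0,0],[0,0,0]],"gripper":[0.05,0.5,0.5,0.5,0.5,0.5,0.5,0.5,0.5,0.5]}'
python3 plan.py .502 .3035 .22 3
python3 - <<'E'
from h import *
d=shot("top"); cv2.imwrite("pics/t4.png",d["image"][:,:,::-1])
d=shot("side"); cv2.imwrite("pics/s4.png",cv2.resize(d["image"][60:340,180:400,::-1],None,fx=2.1,fy=2.1))
E
```

```text
clock: 21.65
ee_pos: [0.6393, -0.1907, 0.1029]
orientation: [2.057, 2.373, 0.002]
contact_force: [5.7, -2.4, 4.4]
grip_width: 0.126
clock: 22.65
ee_pos: [0.6387, -0.191, 0.2144]
orientation: [2.057, 2.372, 0.001]
contact_force: [0.2, -0.3, 0.0]
grip_width: 0.497
t 22.65 pos [ 0.6387 -0.191   0.2144] lin [ 0.5088 -0.0651 -0.0063] turn [0.1  0.06 5.16] grip 0.497 F [ 0.2 -0.3  0. ]
```

View pics/t4.png

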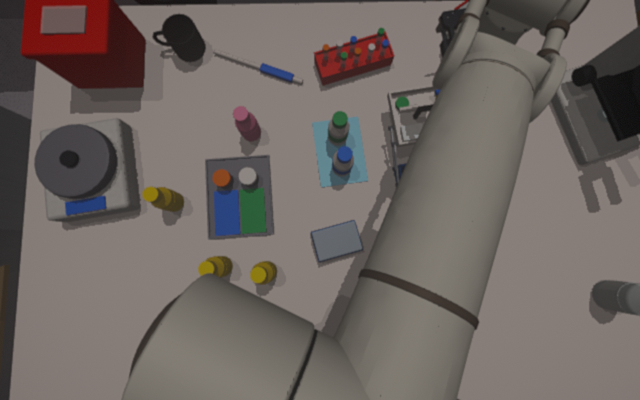

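View pics/s4.png

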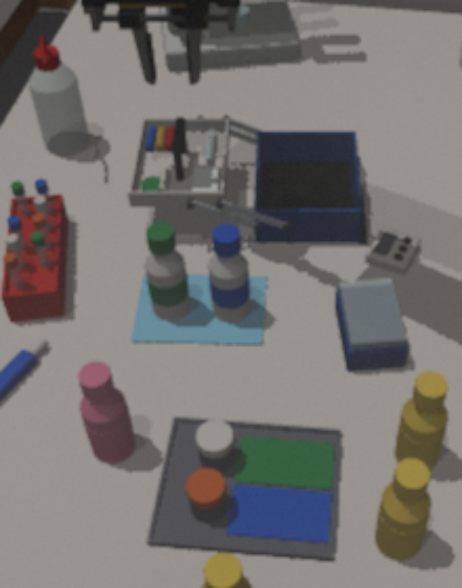

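The tray rests open (crop 180,160) and the compartment is free; both bottles are upright. Going to the orange jar.

```bash
python3 -m inch '{"linear":[[0.04,-0.005,-0.006],[0.08,-0.01,-0.006],[0.12,-0.015,-0.006],[0.16,-0.02,-0.006],[0.2,-0.025,-0.006],[0.24,-0.03,-0.006],[0.28,-0.036,-0.006],[0.32,-0.041,-0.006],[0.36,-0.046,-0.006],[0.4,-0.051,-0.006],[0.44,-0.056,-0.006],[0.475,-0.061,-0.006],[0.5,-0.064,-0.006],[0.5088,-0.0655,-0.006],[0.5088,-0.0655,-0.006],[0.5088,-0.0655,-0.006],[0.5088,-0.0655,-0.006]],"turn":[[0,0,0.5],[0,0,1],[0,0,1.5],[0,0,2],[0,0,2.5],[0,0,3],[0,0,3.5],[0,0,4],[0,0,4.5],[0,0,5.2],[0,0,5.2],[0,0,5.2],[0,0,5.2],[0,0,5.2],[0,0,5.2],[0,0,5.2],[0,0,5.2]],"gripper":[0.7,0.7,0.7,0.7,0.7,0.7,0.7,0.7,0.7,0.7,0.7,0.7,0.7,0.7,0.7,0.7,0.7]}'
python3 plan.py .501 .3035 .018 3
python3 - <<'E'
from h import *
d=shot("wrist"); cv2.imwrite("pics/w5.png",d["image"][:,:,::-1])
P=cloud(d);X,Y,Z=P[...,0],P[...,1],P[...,2]
for n,x,y in [("o",.502,.303),("w",.503,.24)]:
    mm=(Z>.046)&(Z<.057)&(np.hypot(X-x,Y-y)<.03)
    if mm.sum()>20: print(n,mm.sum(),cv2.minEnclosingCircle((P[mm][:,:2]*1000).astype(np.float32)),P[mm].mean(0))
d=shot("top");P=cloud(d);X,Y,Z=P[...,0],P[...,1],P[...,2]
mm=(Z>.054)&(Z<.07)&(X<.56)&(X>.36)&(abs(Y+.215)<.12);print(cv2.minAreaRect((P[mm][:,:2]*1000).astype(np.float32)))
E
```

```text
clock: 24.45
ee_pos: [0.5016, 0.3023, 0.2189]
orientation: [2.165, 2.276, -0.001]
contact_force: [0.8, 0.1, 0.3]
grip_width: 0.699
t 24.45 pos [0.5016 0.3023 0.2189] lin [ 0.0013 -0.0005  0.2009] turn [-0.03  0.03 -0.14] grip 0.699 F [0.8 0.1 0.3]
o 980 ((501.2452697753906, 303.28289794921875), 20.92713165283203) [0.50132753 0.30378814 0.05125428]
w 883 ((504.5672912597656, 241.30860900878906), 21.009471893310547) [0.5044918  0.24230046 0.05111153]
((474.2144775390625, -210.5663299560547), (191.48016357421875, 192.5081024169922), 5.955589294433594)
```

View pics/w5.png

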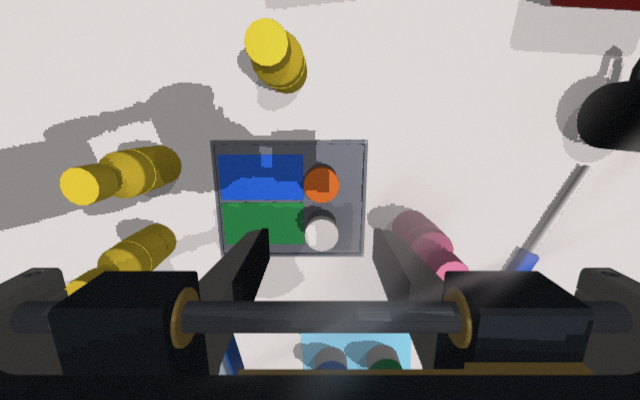

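Orange lid at (321,184), measured (501.3, 303.4) mm, white lid at (321,235). Descending on the orange jar.

```bash
python3 -m inch '{"linear":[[0.001,0,0.04],[0.001,0,0.08],[0.001,0,0.12],[0.001,0,0.155],[0.001,0,0.18],[0.001,0,0.193],[0.001,0,0.198],[0.001,0,0.1985],[0.001,0,0.1985],[0.001,0,0.1985],[0.001,0,0.1985],[0.001,0,0.1985],[0.001,0,0.1985],[0.001,0,0.1985]],"turn":[[0,0,0],[0,0,0],[0,0,0],[0,0,0],[0,0,0],[0,0,0],[0,0,0],[0,0,0],[0,0,0],[0,0,0],[0,0,0],[0,0,0],[0,0,0],[0,0,0]],"gripper":[0.7,0.7,0.7,0.7,0.7,0.7,0.7,0.7,0.3,0.3,0.3,0.3,0.3,0.3]}' 20
python3 -m inch '{"linear":[[0,0,-0.01],[0,0,-0.03],[0,0,-0.06],[0,0,-0.1],[0,0,-0.14],[0,0,-0.18],[0,0,-0.18],[0,0,-0.18]],"turn":[[0,0,0],[0,0,0],[0,0,0],[0,0,0],[0,0,0],[0,0,0],[0,0,0],[0,0,0]],"gripper":[0.3,0.3,0.3,0.3,0.3,0.3,0.3,0.3]}'
python3 plan.py .4585 -.2155 .2 8.2
```

```text
clock: 25.95
ee_pos: [0.502, 0.3049, 0.0218]
orientation: [2.163, 2.278, 0.002]
contact_force: [-0.7, -0.3, 6.3]
grip_width: 0.453
clock: 26.75
ee_pos: [0.5015, 0.3048, 0.2017]
orientation: [2.163, 2.277, 0.003]
contact_force: [-0.4, -0.5, -1.4]
grip_width: 0.449
t 26.75 pos [0.5015 0.3048 0.2017] lin [-0.5174 -0.0698  0.0013] turn [ 0.11 -0.03 -5.24] grip 0.449 F [-0.4 -0.5 -1.4]
```

```bash
python3 -m inch '{"linear":[[-0.015,-0.002,0],[-0.04,-0.005,0],[-0.075,-0.01,0],[-0.11,-0.015,0],[-0.145,-0.0195,0],[-0.18,-0.0245,0],[-0.215,-0.029,0],[-0.25,-0.034,0],[-0.285,-0.038,0],[-0.32,-0.043,0],[-0.355,-0.048,0],[-0.39,-0.0525,0],[-0.42,-0.0565,0],[-0.45,-0.061,0],[-0.475,-0.064,0],[-0.495,-0.067,0],[-0.51,-0.069,0],[-0.5165,-0.0695,0],[-0.5165,-0.0695,0],[-0.5165,-0.0695,0]],"turn":[[0,0,-0.3],[0,0,-0.6],[0,0,-0.9],[0,0,-1.2],[0,0,-1.5],[0,0,-1.8],[0,0,-2.1],[0,0,-2.4],[0,0,-2.7],[0,0,-3],[0,0,-3.3],[0,0,-3.6],[0,0,-3.9],[0,0,-4.2],[0,0,-4.5],[0,0,-4.8],[0,0,-5],[0,0,-5.2],[0,0,-5.2],[0,0,-5.2]],"gripper":[0.3,0.3,0.3,0.3,0.3,0.3,0.3,0.3,0.3,0.3,0.3,0.3,0.3,0.3,0.3,0.3,0.3,0.3,0.3,0.3]}'
python3 plan.py .459 -.2155 .0235 8.2
python3 - <<'E'
from h import *
d=shot("side"); cv2.imwrite("pics/s6.png",cv2.resize(d["image"][60:340,180:400,::-1],None,fx=2.1,fy=2.1))
E
```

```text
clock: 28.75
ee_pos: [0.4582, -0.214, 0.2003]
orientation: [-2.057, -2.373, -0.0]
contact_force: [-0.5, -0.3, -1.3]
grip_width: 0.449
t 28.75 pos [ 0.4582 -0.214   0.2003] lin [-0.0017  0.0006  0.1768] turn [-0.03 -0.06 -0.02] grip 0.449 F [-0.5 -0.3 -1.3]
```

View pics/s6.png

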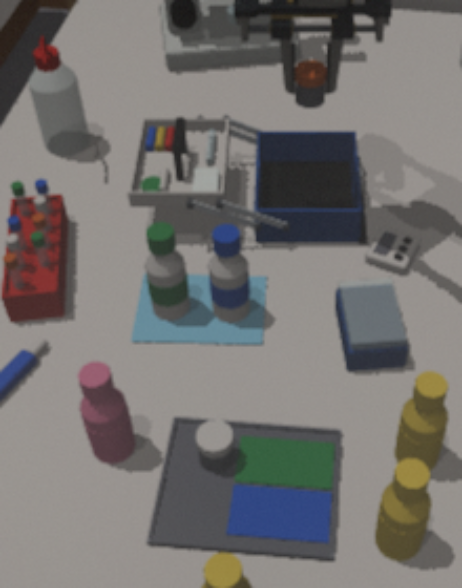

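The jar hangs upright and the case is clear. Lowering it in.

```bash
python3 -m inch '{"linear":[[-0.002,-0.004,0.03],[-0.002,-0.004,0.065],[-0.002,-0.004,0.1],[-0.002,-0.004,0.13],[-0.002,-0.004,0.152],[-0.002,-0.004,0.165],[-0.002,-0.004,0.172],[-0.002,-0.004,0.175],[-0.002,-0.004,0.176],[-0.002,-0.004,0.176]],"turn":[[0,0,0],[0,0,0],[0,0,0],[0,0,0],[0,0,0],[0,0,0],[0,0,0],[0,0,0],[0,0,0],[0,0,0]],"gripper":[0.3,0.3,0.3,0.3,0.3,0.3,0.3,0.3,0.3,0.3]}'
```

```text
clock: 29.8
ee_pos: [0.4555, -0.2178, 0.0256]
orientation: [2.057, 2.373, 0.0]
contact_force: [-0.3, -0.4, -0.9]
grip_width: 0.449
```

```bash
python3 -m inch '{"linear":[[0,0,0.001],[0,0,0.002],[0,0,0.003],[0,0,0.003],[0,0,0.003]],"turn":[[0,0,0],[0,0,0],[0,0,0],[0,0,0],[0,0,0]],"gripper":[0.3,0.3,0.3,0.3,0.3]}'
```

```text
clock: 30.3
ee_pos: [0.4551, -0.2177, 0.0228]
orientation: [2.057, 2.373, -0.0]
contact_force: [-3.1, 0.7, 6.2]
grip_width: 0.448
```

Floor contact. Releasing and rising.

```bash
python3 -m inch '{"linear":[[0,0,-0.001],[0,0,-0.001],[0,0,-0.001],[0,0,-0.001],[0,0,-0.02],[0,0,-0.06],[0,0,-0.1],[0,0,-0.15],[0,0,-0.19],[0,0,-0.19],[0,0,-0.19]],"turn":[[0,0,0],[0,0,0],[0,0,0],[0,0,0],[0,0,0],[0,0,0],[0,0,0],[0,0,0],[0,0,0],[0,0,0],[0,0,0]],"gripper":[0.62,0.62,0.62,0.62,0.62,0.62,0.62,0.62,0.5,0.5,0.5]}'
python3 plan.py .6390 -.1907 .2 8.2
python3 - <<'E'
from h import *
d=shot("side"); cv2.imwrite("pics/s7.png",cv2.resize(d["image"][60:340,180:400,::-1],None,fx=2.1,fy=2.1))
P=cloud(d);X,Y,Z=P[...,0],P[...,1],P[...,2]
mm=(Z>.04)&(Z<.075)&(np.hypot(X-.456,Y+.217)<.04);print(mm.sum(),P[mm].mean(0),P[mm][:,2].std())
d=shot("wrist"); cv2.imwrite("pics/w7.png",d["image"][:,:,::-1])
P=cloud(d);X,Y,Z=P[...,0],P[...,1],P[...,2]
mm=(Z>.04)&(Z<.06)&(np.hypot(X-.456,Y+.217)<.035);print(mm.sum(),P[mm].mean(0),P[mm][:,2].std())
E
```

```text
clock: 31.4
ee_pos: [0.4551, -0.2176, 0.2123]
orientation: [2.057, 2.373, -0.0]
contact_force: [0.4, 0.3, -1.1]
grip_width: 0.501
t 31.4 pos [ 0.4551 -0.2176  0.2123] lin [0.0006 0.1858 0.0125] turn [ 0.07  0.08 -0.04] grip 0.501 F [ 0.4  0.3 -1.1]
131 [ 0.45379463 -0.21229179  0.05012434] 0.0035938183383302878
1060 [ 0.45450732 -0.218192    0.05195329] 0.0017834555836246894
```

View pics/s7.png

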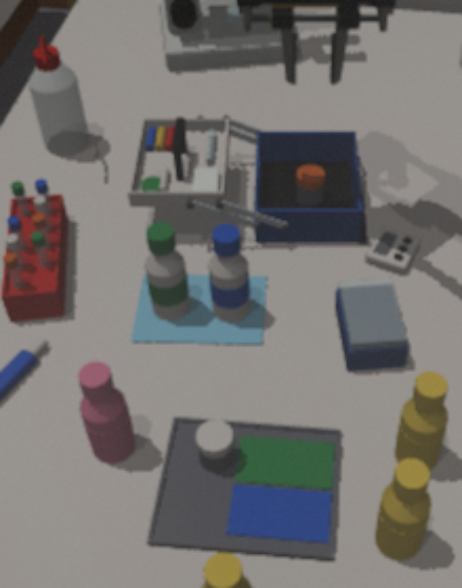

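View pics/w7.png

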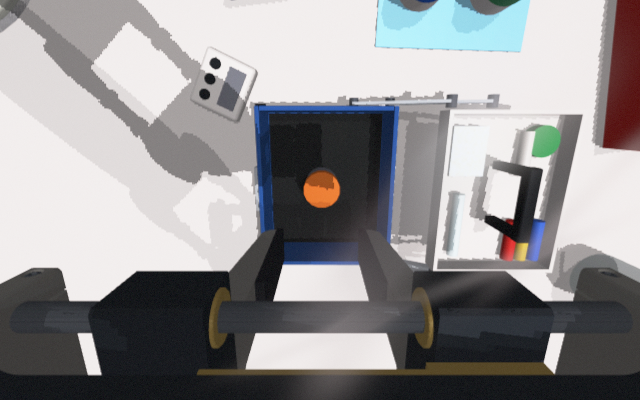

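The jar stands upright in the compartment, lid at (322,188), top at z≈0.052. Now the handle again, at (639,-191).

```bash
python3 -m inch '{"linear":[[0.001,0.03,0],[0.001,0.07,0],[0.001,0.11,0],[0.001,0.15,0],[0.001,0.18,0],[0.001,0.186,0],[0.001,0.186,0.01],[0.001,0.186,0.04],[0.001,0.186,0.075],[0.001,0.186,0.1],[0.001,0.186,0.109],[0.001,0.186,0.109],[0.001,0.186,0.109],[0.001,0.186,0.109],[0.001,0.186,0.109],[0.001,0.186,0.109],[0.001,0.186,0.109],[0.001,0.186,0.109],[0.001,0.186,0.109]],"turn":[[0,0,0],[0,0,0],[0,0,0],[0,0,0],[0,0,0],[0,0,0],[0,0,0],[0,0,0],[0,0,0],[0,0,0],[0,0,0],[0,0,0],[0,0,0],[0,0,0],[0,0,0],[0,0,0],[0,0,0],[0,0,0],[0,0,0]],"gripper":[0.5,0.5,0.5,0.5,0.5,0.5,0.5,0.5,0.5,0.5,0.5,0.5,0.5,0.05,0.05,0.05,0.05,0.05,0.05]}' 25; python3 plan.py .6390 -.1907 .103 8.2
```

```text
clock: 33.4
ee_pos: [0.6392, -0.1899, 0.103]
orientation: [2.057, 2.373, 0.001]
contact_force: [1.5, 0.2, -0.2]
grip_width: 0.125
t 33.4 pos [ 0.6392 -0.1899  0.103 ] lin [-0.0007 -0.0003  0.    ] turn [ 0.06  0.02 -0.04] grip 0.125 F [ 1.5  0.2 -0.2]
```

Gripped (12 mm wide). Swinging it back over the top.

```bash
python3 -m inch '{"linear":[[0,-0.0026,-0.005],[0,-0.0054,-0.01],[0,-0.0085,-0.0148],[0,-0.0118,-0.0193],[0,-0.0154,-0.0237],[0,-0.0193,-0.0279],[0,-0.0234,-0.0318],[0,-0.0277,-0.0355],[0,-0.0322,-0.039],[0,-0.0369,-0.0421],[0,-0.0418,-0.045],[0,-0.0468,-0.0477],[0,-0.052,-0.05],[0,-0.0573,-0.0521],[0,-0.0627,-0.0538],[0,-0.0681,-0.0552],[0,-0.0737,-0.0563],[0,-0.0793,-0.0572],[0,-0.085,-0.0576],[0,-0.0907,-0.0578]],"turn":[[0,0,0],[0,0,0],[0,0,0],[0,0,0],[0,0,0],[0,0,0],[0,0,0],[0,0,0],[0,0,0],[0,0,0],[0,0,0],[0,0,0],[0,0,0],[0,0,0],[0,0,0],[0,0,0],[0,0,0],[0,0,0],[0,0,0],[0,0,0]],"gripper":[0.05,0.05,0.05,0.05,0.05,0.05,0.05,0.05,0.05,0.05,0.05,0.05,0.05,0.05,0.05,0.05,0.05,0.05,0.05,0.05]}'; python3 plan.py .5496 -.2036 .16 8.2
```

```text
clock: 35.4
ee_pos: [0.5479, -0.203, 0.1607]
orientation: [-2.057, -2.373, 0.002]
contact_force: [0.9, 0.5, 4.7]
grip_width: 0.129
t 35.4 pos [ 0.5479 -0.203   0.1607] lin [-0.0009  0.0016  0.0007] turn [-0.08 -0.01 -0.04] grip 0.129 F [0.9 0.5 4.7]
```

```bash
python3 -m inch '{"linear":[[0,-0.0057,0.0002],[0,-0.0113,0.0006],[0,-0.0169,0.0014],[0,-0.0225,0.0026],[0,-0.028,0.004],[0,-0.0333,0.0057],[0,-0.0386,0.0078],[0,-0.0438,0.0101],[0,-0.0488,0.0128],[0,-0.0537,0.0157],[0,-0.0584,0.0189],[0,-0.0629,0.0223],[0,-0.0672,0.0261],[0,-0.0713,0.03],[0,-0.0752,0.0341],[0,-0.0788,0.0385],[0,-0.0822,0.0431],[0,-0.0852,0.0478],[0,-0.088,0.0527],[0,-0.0904,0.0572]],"turn":[[0,0,0],[0,0,0],[0,0,0],[0,0,0],[0,0,0],[0,0,0],[0,0,0],[0,0,0],[0,0,0],[0,0,0],[0,0,0],[0,0,0],[0,0,0],[0,0,0],[0,0,0],[0,0,0],[0,0,0],[0,0,0],[0,0,0],[0,0,0]],"gripper":[0.05,0.05,0.05,0.05,0.05,0.05,0.05,0.05,0.05,0.05,0.05,0.05,0.05,0.05,0.05,0.05,0.05,0.05,0.05,0.05]}'; python3 plan.py .4590 -.2165 .102 8.2
```

```text
clock: 37.4
ee_pos: [0.4596, -0.2155, 0.1028]
orientation: [2.058, 2.373, 0.001]
contact_force: [4.6, 1.1, 3.4]
grip_width: 0.127
t 37.4 pos [ 0.4596 -0.2155  0.1028] lin [-0.0009 -0.0008  0.0008] turn [ 0.06 -0.01 -0.05] grip 0.127 F [4.6 1.1 3.4]
```

```bash
python3 -m inch '{"linear":[[0,0,0.001],[0,0,0.001],[0,0,0.001],[0,0,0.001],[0,0,0.001],[0,0,0.001],[0,0,-0.03],[0,0,-0.07],[0,0,-0.11],[0,0,-0.125],[0,0,-0.125]],"turn":[[0,0,0],[0,0,0],[0,0,0],[0,0,0],[0,0,0],[0,0,0],[0,0,0],[0,0,0],[0,0,0],[0,0,0],[0,0,0]],"gripper":[0.05,0.05,0.5,0.5,0.5,0.5,0.5,0.5,0.5,0.5,0.5]}'
python3 plan.py .5315 .015 .228 3
python3 - <<'E'
from h import *
d=shot("side"); cv2.imwrite("pics/s8.png",cv2.resize(d["image"][60:340,180:400,::-1],None,fx=2.1,fy=2.1))
d=shot("wrist");P=cloud(d);X,Y,Z=P[...,0],P[...,1],P[...,2]
mm=(Z>.115)&(Z<.135)&(np.hypot(X-.458,Y+.215)<.05); print(mm.sum(), cv2.minAreaRect((P[mm][:,:2]*1000).astype(np.float32)) if mm.any() else '',P[mm].mean(0))
E
```

```text
clock: 38.5
ee_pos: [0.4609, -0.2168, 0.2314]
orientation: [2.054, 2.369, 0.0]
contact_force: [0.1, -0.5, -1.3]
grip_width: 0.5
t 38.5 pos [ 0.4609 -0.2168  0.2314] lin [0.2194 0.1028 0.0028] turn [0.25 0.24 5.16] grip 0.5 F [ 0.1 -0.5 -1.3]
885 ((459.1399841308594, -216.92788696289062), (11.59780502319336, 69.06710815429688), 8.323296546936035) [ 0.45909723 -0.21512642  0.12590101]
```

View pics/s8.png

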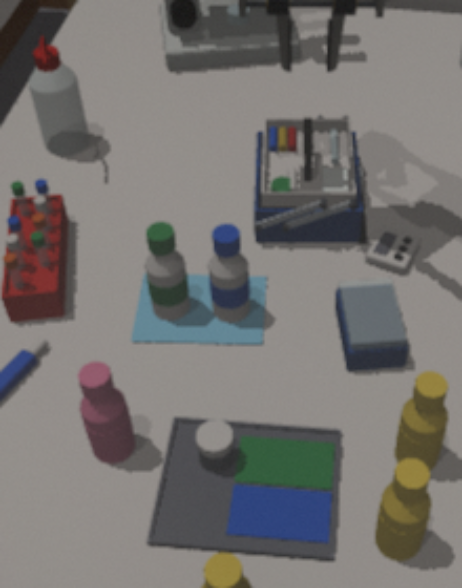

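The tray is back down: handle at (459,-216), z 0.126, identical to the start. Next is the blue bottle from the pad.

```bash
python3 -m inch '{"linear":[[0.036,0.017,0],[0.072,0.034,0],[0.108,0.051,0],[0.144,0.068,0],[0.18,0.085,0],[0.205,0.096,0],[0.219,0.103,0.002],[0.219,0.103,0.003],[0.219,0.103,0.003],[0.219,0.103,0.003],[0.219,0.103,0.003]],"turn":[[0,0,0.8],[0,0,1.6],[0,0,2.4],[0,0,3.2],[0,0,4],[0,0,5.2],[0,0,5.2],[0,0,5.2],[0,0,5.2],[0,0,5.2],[0,0,5.2]],"gripper":[0.58,0.58,0.58,0.58,0.58,0.58,0.58,0.58,0.58,0.58,0.58]}'
python3 plan.py .5315 .0147 .118 3
python3 - <<'E'
from h import *
d=shot("wrist"); cv2.imwrite("pics/w9.png",d["image"][:,:,::-1]);P=cloud(d);X,Y,Z=P[...,0],P[...,1],P[...,2]
for n,x,y in [("b",.532,.015),("g",.611,.023)]:
    mm=(Z>.134)&(Z<.155)&(np.hypot(X-x,Y-y)<.028)
    if mm.sum()>20: print(n,mm.sum(),cv2.minEnclosingCircle((P[mm][:,:2]*1000).astype(np.float32)),P[mm].mean(0))
E
```

```text
clock: 39.7
ee_pos: [0.5301, 0.0148, 0.225]
orientation: [-2.165, -2.276, 0.001]
contact_force: [0.6, -0.1, -1.2]
grip_width: 0.58
t 39.7 pos [0.5301 0.0148 0.225 ] lin [-0.0002  0.0015  0.107 ] turn [-0.03  0.   -0.12] grip 0.58 F [ 0.6 -0.1 -1.2]
b 1106 ((530.752685546875, 13.575190544128418), 16.96460723876953) [0.5307098  0.01445133 0.14101499]
g 1153 ((610.2382202148438, 21.88226890563965), 17.08144187927246) [0.60964731 0.02255882 0.14093006]
```

```bash
python3 -m inch '{"linear":[[0,0.001,0.03],[0,0.001,0.06],[0,0.001,0.085],[0,0.001,0.1],[0,0.001,0.105],[0,0.001,0.107],[0,0.001,0.107],[0,0.001,0.107],[0,0.001,0.107],[0,0.001,0.107],[0,0.001,0.107],[0,0.001,0.107],[0,0.001,0.107]],"turn":[[0,0,0],[0,0,0],[0,0,0],[0,0,0],[0,0,0],[0,0,0],[0,0,0],[0,0,0],[0,0,0],[0,0,0],[0,0,0],[0,0,0],[0,0,0]],"gripper":[0.58,0.58,0.58,0.58,0.58,0.58,0.58,0.2,0.2,0.2,0.2,0.2,0.2]}' 25; python3 plan.py .4455 .3020 .2 3
```

```text
clock: 41.05
ee_pos: [0.5317, 0.0157, 0.119]
orientation: [2.163, 2.278, 0.001]
contact_force: [-1.3, -0.3, 5.1]
grip_width: 0.361
t 41.05 pos [0.5317 0.0157 0.119 ] lin [ 0.2904 -0.0712 -0.0812] turn [ 0.05  0.02 -0.04] grip 0.361 F [-1.3 -0.3  5.1]
```

```bash
python3 -m inch '{"linear":[[0,0,-0.01],[0,0,-0.025],[0,0,-0.045],[0,0,-0.065],[0,0,-0.08],[0.005,-0.001,-0.085],[0.015,-0.004,-0.085],[0.03,-0.007,-0.085],[0.05,-0.012,-0.085],[0.075,-0.018,-0.085],[0.1,-0.024,-0.085],[0.13,-0.032,-0.085],[0.16,-0.039,-0.085],[0.19,-0.046,-0.085],[0.22,-0.054,-0.085],[0.245,-0.06,-0.085],[0.267,-0.065,-0.085],[0.28,-0.068,-0.085],[0.288,-0.07,-0.085],[0.291,-0.071,-0.085]],"turn":[[0,0,0],[0,0,0],[0,0,0],[0,0,0],[0,0,0],[0,0,0],[0,0,0],[0,0,0],[0,0,0],[0,0,0],[0,0,0],[0,0,0],[0,0,0],[0,0,0],[0,0,0],[0,0,0],[0,0,0],[0,0,0],[0,0,0],[0,0,0]],"gripper":[0.2,0.2,0.2,0.2,0.2,0.2,0.2,0.2,0.2,0.2,0.2,0.2,0.2,0.2,0.2,0.2,0.2,0.2,0.2,0.2]}' ; python3 -m inch '{"linear":[[0,0,0],[0,0,0],[0,0,0.02],[0,0,0.045],[0,0,0.06],[0,0,0.065],[0,0,0.065],[0,0,0.065]],"turn":[[0,0,0],[0,0,0],[0,0,0],[0,0,0],[0,0,0],[0,0,0],[0,0,0],[0,0,0]],"gripper":[0.2,0.2,0.2,0.2,0.2,0.2,0.2,0.2]}';python3 plan.py .4455 .3025 .1225 3
python3 - <<'E'
from h import *
d=shot("wrist");P=cloud(d);X,Y,Z=P[...,0],P[...,1],P[...,2]
for c in ["top","side"]:
    d=shot(c);P=cloud(d);X,Y,Z=P[...,0],P[...,1],P[...,2]
d=shot("side"); cv2.imwrite("pics/s9.png",cv2.resize(d["image"][60:340,180:400,::-1],None,fx=2.1,fy=2.1))
E
```

```text
clock: 43.05
ee_pos: [0.4447, 0.3032, 0.2027]
orientation: [-2.162, -2.279, 0.002]
contact_force: [-0.2, 0.6, -1.7]
grip_width: 0.364
clock: 43.85
ee_pos: [0.4462, 0.3029, 0.1394]
orientation: [2.163, 2.277, 0.002]
contact_force: [0.3, -0.3, -1.6]
grip_width: 0.362
t 43.85 pos [0.4462 0.3029 0.1394] lin [-0.0004 -0.0008  0.0169] turn [ 0.1  -0.03 -0.05] grip 0.362 F [ 0.3 -0.3 -1.6]
```

View pics/s9.png

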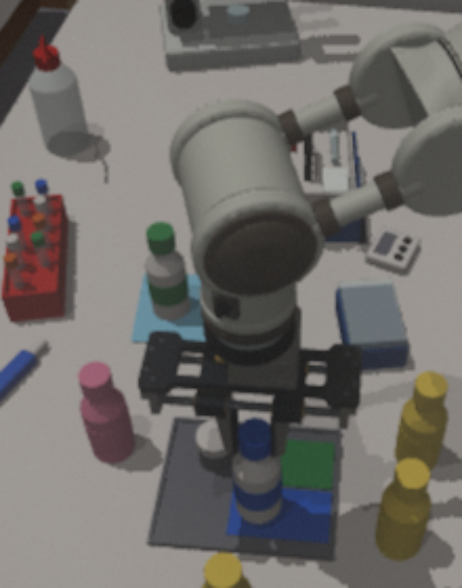

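```bash
python3 -m inch '{"linear":[[0,-0.0007,0.008],[0,-0.0007,0.013],[0,-0.0007,0.015],[0,-0.0007,0.016],[0,-0.0007,0.017],[0,-0.0007,0.018],[0,-0.0007,0.018],[0,-0.0007,0.018]],"turn":[[0,0,0],[0,0,0],[0,0,0],[0,0,0],[0,0,0],[0,0,0],[0,0,0],[0,0,0]],"gripper":[0.2,0.2,0.2,0.2,0.2,0.2,0.2,0.2]}'
```

```text
clock: 44.85
ee_pos: [0.445, 0.3032, 0.1231]
orientation: [-2.163, -2.278, -0.001]
contact_force: [-6.3, -1.5, 14.8]
grip_width: 0.365
```

Contact (15 N). Easing up 1.5 mm before releasing.

```bash
python3 -m inch '{"linear":[[0,0,-0.0015],[0,0,-0.0015],[0,0,-0.0015]],"turn":[[0,0,0],[0,0,0],[0,0,0]],"gripper":[0.2,0.2,0.2]}'; python3 -m inch '{"linear":[[0,0,0],[0,0,0],[0,0,0],[0,0,0],[0,0,-0.02],[0,0,-0.06],[0,0,-0.1],[0,0,-0.105],[0,0,-0.105]],"turn":[[0,0,0],[0,0,0],[0,0,0],[0,0,0],[0,0,0],[0,0,0],[0,0,0],[0,0,0],[0,0,0]],"gripper":[0.36,0.4,0.5,0.58,0.58,0.58,0.58,0.58,0.58]}' ; python3 plan.py .6105 .0235 .228 3
python3 - <<'E'
from h import *
d=shot("wrist"); P=cloud(d);X,Y,Z=P[...,0],P[...,1],P[...,2]
for n,x,y in [("b",.445,.302)]:
    mm=(Z>.138)&(Z<.155)&(np.hypot(X-x,Y-y)<.028)
    print(n,mm.sum(),cv2.minEnclosingCircle((P[mm][:,:2]*1000).astype(np.float32)),P[mm].mean(0))
E
```

```text
clock: 45.15
ee_pos: [0.4451, 0.3031, 0.123]
orientation: [2.163, 2.278, 0.002]
contact_force: [-1.9, -0.8, 7.6]
grip_width: 0.365
clock: 46.05
ee_pos: [0.4456, 0.303, 0.2281]
orientation: [2.162, 2.277, 0.004]
contact_force: [0.9, -0.5, -1.1]
grip_width: 0.583
t 46.05 pos [0.4456 0.303  0.2281] lin [-2.877e-01  1.503e-01  2.000e-04] turn [ 0.16 -0.05 -0.04] grip 0.583 F [ 0.9 -0.5 -1.1]
b 1105 ((443.5975341796875, 300.9176025390625), 16.90424156188965) [0.44356187 0.30159965 0.14500149]
```

Blue is within about 1.5 mm of where it stood. Now green.

```bash
python3 -m inch '{"linear":[[-0.04,0.021,0],[-0.08,0.042,0],[-0.12,0.063,0],[-0.16,0.084,0],[-0.2,0.104,0],[-0.24,0.125,0],[-0.27,0.141,0],[-0.2875,0.15,0],[-0.2875,0.15,0],[-0.2875,0.15,0],[-0.2875,0.15,0]],"turn":[[0,0,0],[0,0,0],[0,0,0],[0,0,0],[0,0,0],[0,0,0],[0,0,0],[0,0,0],[0,0,0],[0,0,0],[0,0,0]],"gripper":[0.58,0.58,0.58,0.58,0.58,0.58,0.58,0.58,0.58,0.58,0.58]}'; python3 plan.py .611 .023 .117 3
```

```text
clock: 47.2
ee_pos: [0.6086, 0.0249, 0.2263]
orientation: [-2.161, -2.279, 0.001]
contact_force: [0.3, 1.1, 0.8]
grip_width: 0.575
t 47.2 pos [0.6086 0.0249 0.2263] lin [-0.0021  0.0025  0.1093] turn [-0.06 -0.04  0.05] grip 0.575 F [0.3 1.1 0.8]
```

```bash
python3 -m inch '{"linear":[[-0.001,0.002,0.03],[-0.001,0.002,0.06],[-0.001,0.002,0.085],[-0.001,0.002,0.1],[-0.001,0.002,0.106],[-0.001,0.002,0.108],[-0.001,0.002,0.108],[-0.001,0.002,0.108],[-0.001,0.002,0.108],[-0.001,0.002,0.108],[-0.001,0.002,0.108],[-0.001,0.002,0.108],[-0.001,0.002,0.108]],"turn":[[0,0,0],[0,0,0],[0,0,0],[0,0,0],[0,0,0],[0,0,0],[0,0,0],[0,0,0],[0,0,0],[0,0,0],[0,0,0],[0,0,0],[0,0,0]],"gripper":[0.58,0.58,0.58,0.58,0.58,0.58,0.58,0.2,0.2,0.2,0.2,0.2,0.2]}' 25; python3 plan.py .449 .2387 .2 3
```

```text
clock: 48.5
ee_pos: [0.6118, 0.0223, 0.1196]
orientation: [2.163, 2.277, 0.001]
contact_force: [-0.6, 0.1, 6.1]
grip_width: 0.368
t 48.5 pos [0.6118 0.0223 0.1196] lin [ 0.2245 -0.1514 -0.0806] turn [ 0.06  0.02 -0.04] grip 0.368 F [-0.6  0.1  6.1]
```

```bash
python3 -m inch '{"linear":[[0,0,-0.01],[0,0,-0.025],[0,0,-0.045],[0,0,-0.065],[0,0,-0.08],[0.005,-0.004,-0.085],[0.015,-0.01,-0.085],[0.03,-0.02,-0.085],[0.05,-0.034,-0.085],[0.073,-0.049,-0.085],[0.096,-0.065,-0.085],[0.119,-0.08,-0.085],[0.142,-0.096,-0.085],[0.165,-0.111,-0.085],[0.185,-0.125,-0.085],[0.202,-0.136,-0.085],[0.215,-0.145,-0.085],[0.222,-0.149,-0.085],[0.224,-0.151,-0.085],[0.224,-0.151,-0.085]],"turn":[[0,0,0],[0,0,0],[0,0,0],[0,0,0],[0,0,0],[0,0,0],[0,0,0],[0,0,0],[0,0,0],[0,0,0],[0,0,0],[0,0,0],[0,0,0],[0,0,0],[0,0,0],[0,0,0],[0,0,0],[0,0,0],[0,0,0],[0,0,0]],"gripper":[0.2,0.2,0.2,0.2,0.2,0.2,0.2,0.2,0.2,0.2,0.2,0.2,0.2,0.2,0.2,0.2,0.2,0.2,0.2,0.2]}'; python3 -m inch '{"linear":[[0,0,0],[0,0,0.02],[0,0,0.045],[0,0,0.06],[0,0,0.068],[0,0,0.07],[0,0,0.07],[0,0,0.07]],"turn":[[0,0,0],[0,0,0],[0,0,0],[0,0,0],[0,0,0],[0,0,0],[0,0,0],[0,0,0]],"gripper":[0.2,0.2,0.2,0.2,0.2,0.2,0.2,0.2]}';python3 plan.py .449 .2384 .123 3
```

```text
clock: 50.5
ee_pos: [0.4489, 0.2383, 0.2036]
orientation: [2.163, 2.278, -0.001]
contact_force: [-0.2, -0.7, -2.5]
grip_width: 0.365
clock: 51.3
ee_pos: [0.4499, 0.2384, 0.1349]
orientation: [2.163, 2.277, 0.003]
contact_force: [0.5, 0.2, -1.3]
grip_width: 0.365
t 51.3 pos [0.4499 0.2384 0.1349] lin [ 0.     -0.0009  0.0119] turn [ 0.11 -0.02 -0.05] grip 0.365 F [ 0.5  0.2 -1.3]
```

```bash
python3 -m inch '{"linear":[[0,0,0.006],[0,0,0.009],[0,0,0.0105],[0,0,0.0115],[0,0,0.0115],[0,0,0.0115]],"turn":[[0,0,0],[0,0,0],[0,0,0],[0,0,0],[0,0,0],[0,0,0]],"gripper":[0.2,0.2,0.2,0.2,0.2,0.2]}'
```

```text
clock: 51.9
ee_pos: [0.4493, 0.2386, 0.1237]
orientation: [2.163, 2.278, 0.001]
contact_force: [-4.1, -0.4, 7.7]
grip_width: 0.363
```

Contact at 8 N. Releasing, rising and moving clear.

```bash
python3 -m inch '{"linear":[[0,0,-0.0007],[0,0,-0.0007],[0,0,-0.0007],[0,0,-0.0007],[0,0,-0.0007],[0,0,-0.02],[0,0,-0.06],[0,0,-0.1],[0,0,-0.115],[0,0,-0.115]],"turn":[[0,0,0],[0,0,0],[0,0,0],[0,0,0],[0,0,0],[0,0,0],[0,0,0],[0,0,0],[0,0,0],[0,0,0]],"gripper":[0.36,0.4,0.5,0.58,0.58,0.58,0.58,0.58,0.58,0.58]}'; python3 -m inch '{"linear":[[-0.04,0,-0.01],[-0.08,0,-0.02],[-0.12,0,-0.03],[-0.16,0,-0.03],[-0.2,0,-0.03],[-0.2,0,-0.03]],"turn":[[0,0,0],[0,0,0],[0,0,0],[0,0,0],[0,0,0],[0,0,0]],"gripper":[0.58,0.58,0.58,0.58,0.58,0.58]}'
python3 - <<'E'
from h import *
np.set_printoptions(precision=4,suppress=True)
for c in ["wrist","top","side"]:
    d=shot(c);P=cloud(d);X,Y,Z=P[...,0],P[...,1],P[...,2]
    if c!="top": cv2.imwrite(f"pics/{c}10.png",cv2.resize(d["image"][60:340,180:400,::-1],None,fx=2.1,fy=2.1) if c=="side" else d["image"][:,:,::-1])
    else: cv2.imwrite("pics/top10.png",cv2.resize(d["image"][90:290,150:500,::-1],None,fx=2.2,fy=2.2))
    for n,x,y,a,b,r in [("b",.445,.302,.138,.155,.028),("g",.449,.2385,.138,.155,.028),("w",.504,.2415,.044,.057,.03),("handle",.459,-.215,.115,.135,.05)]:
        mm=(Z>a)&(Z<b)&(np.hypot(X-x,Y-y)<r)
        if mm.sum()>20: print(c,n,mm.sum(),np.round(cv2.minEnclosingCircle((P[mm][:,:2]*1000).astype(np.float32))[0],1),P[mm].mean(0))
E
```

```text
clock: 52.9
ee_pos: [0.4506, 0.2387, 0.2396]
orientation: [2.161, 2.276, 0.007]
contact_force: [0.8, -0.1, 0.8]
grip_width: 0.583
clock: 53.5
ee_pos: [0.4585, 0.035, 0.2646]
orientation: [-2.168, -2.27, 0.005]
contact_force: [0.1, 0.9, 0.2]
grip_width: 0.579
wrist w 743 [504.6 240.9] [0.5042 0.2329 0.051 ]
wrist handle 151 [ 456.1 -190.6] [ 0.4556 -0.1875  0.1235]
top b 208 [442.7 301.6] [0.4425 0.3013 0.1442]
top g 204 [447.4 239. ] [0.447  0.2385 0.1442]
top w 241 [503.4 243. ] [0.5033 0.242  0.0505]
top handle 189 [ 458.6 -215.5] [ 0.4577 -0.2144  0.1246]
side b 201 [444.2 302.7] [0.4438 0.304  0.1444]
side g 180 [447.1 239.3] [0.4476 0.2413 0.1445]
side w 237 [504.5 242.9] [0.5041 0.2449 0.0504]
side handle 28 [ 464.2 -213.4] [ 0.4633 -0.2152  0.125 ]
```

View pics/side10.png

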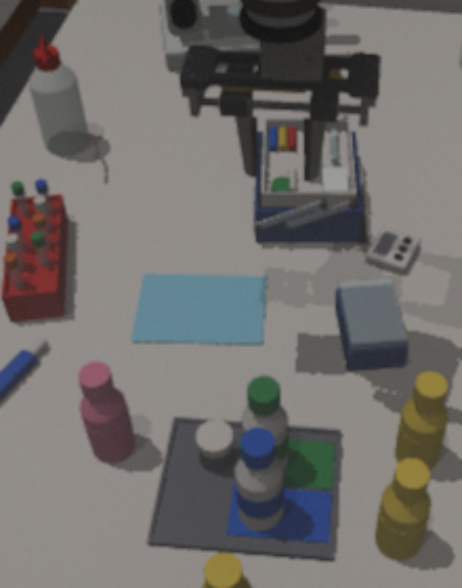

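View pics/top10.png

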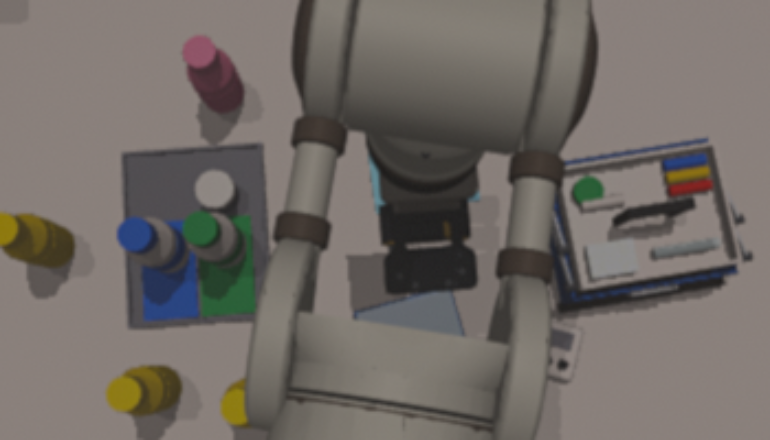

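The side and top views show both bottles upright on their own tiles, the tray down and the white jar in place. The cap centres are within 2 mm of the first measurements. Handing in.

```bash
python3 -c "
from station import *
print(finish_job(), state()['clock'], state()['contact_force'])"
```

```text
the job is handed in; nothing more can be done
the job is handed in; nothing more can be done
```

The job is done and handed in after about 54 s of the 144 s. The orange-lidded jar stands in the case with the tray down over it, and both bottles are back on their own colours.

I moved the green and then the blue bottle to the pad, swung the tray fully open by its handle, stood the jar near the middle of the compartment and lowered the tray. Then I put the blue and the green bottle back.

What the last checks showed:
- **Jar:** it stood upright, with its lid top at z ≈ 0.052 m, before the tray came down. I couldn't see it afterwards because the tray covers it.
- **Tray:** the handle is back where it started, about (0.459, -0.216) m.
- **Bottles:** both are upright. In the top view the green bottle is about 1 mm from its start and the blue one about 2 mm (towards the robot).
- **White jar:** it moved no more than 1 mm, within the measuring error.
- **Forces:** the highest I saw was about 15 N, at the blue bottle's final set-down. I read the force only at the end of each move.
- **Hand-in:** the arm stood clear of everything, but my last state reading came back as the hand-in message, so I have no force or clock reading from after it.

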